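Shut the vent flap with the hook pole

ROBOT

A 7-joint arm with a two-finger parallel gripper is mounted at the origin on a cart in front of the work surface, level with it; the furniture and walls round the work are solid. World frame = base frame: x ahead of the robot, y to its left, z up, the work surface at z = 0. Lengths are in m, angles in rad, forces in N, time in s.
With the tool pointing down it reaches from about 0.35 to 0.9 m from the base axis. Payload 19.9 kg.
Tool frame: the origin (TCP) lies on the centre line of the jaws, within the pads' length; the fingertips stand 14 mm ahead of it and the grasp point (between the pads) lies 5 mm behind it; x points along the fingers, y is the direction in which the jaws open and shut, and the axes are right-handed (so a half turn about x gives the same grasp; the last joint's range is limited). The gripper opens to 85 mm and grips with 20 to 120 N. Pads are 22 mm wide; open, the fingers measure 114 mm over their backs; the gripper's body (76 mm by 85 mm) begins 54 mm behind the grasp point. The pads swing forward as they close: fully open they stand 13 mm farther back than shut.
Start: joints at [1.062, 0.417, -0.01, 1.614, 0.005, 1.111, -0.053], TCP at [0.281, -0.558, 0.245] pointing down, gripper open.
Joint ranges: [-2.81, 2.81], [-0.39, 2.02], [-1.27, 1.25], [0.06, 2.57], [-1.19, 4.33], [0.19, 2], [-2.82, 2.82]. Speed limits (rad/s): [1.89, 1.89, 2.39, 2.39, 3.01, 3.01, 3.01].

INTERFACE

Orientations are given as a unit quaternion [x, y, z, w].
In Python, from rig import get_state, camera, hand_in gives the robot as it stands.
- The arm moves only by the tool send_rows, never from a script. Its argument "moves" is a list of rows, each a list of 7 numbers: the turn, a rotation vector about the tool's x, y, z in rad, then the shift along the tool's x, y, z in mm, then the opening in per cent of the stroke, from 0 (shut) to 100 (fully open). A call has 1 to 10 rows; each row shifts and turns the commanded pose from where the row before left it, along the tool's axes as they then stand; what a row does not reach is not made up. A row lasts 1/10 s, in which the tool goes at most 50 mm and 8.59 degrees, less where a joint would pass 70% of its speed; a pose out of reach is approached as far as the arm can. A call with a gripper value outside its range is refused whole. The fingers move at their own pace and stop on an object; the grip force is fixed at half the most. Time passes only in rows, so rows that do not move let the fingers close. It gives the time, the measured TCP pose, the force and the opening at its end, in the units of the state.
- get_state(): the state, without advancing time (a new reading comes with each control period).
- camera(name): name is "side" or "top" or "wrist"; returns a dict with "frame" (384x512x3 uint8, red, green, blue), "vertical_fov" (degrees; the focal length in pixels is half the picture's height over the tangent of half this angle, whatever the lens; pixels are square), "cx", "cy" (the principal point, pixels), "eye" and "attitude" of the camera in the world. Camera axes: x right, y down, z forward; pixel columns grow to the right and rows downward; lengths in m; the calibration is good to about 2 mm. A picture is of the moment at which its call begins. There is no depth.
- hand_in(): hands the job in, once; it reports no verdict.
The state is a dict: "time": time; "joint_pos": joint angles; "joint_vel": joint speeds; "effort": joint torques, N m; "position": TCP position; "tool_rot": TCP orientation; "ft_force": force on the tool from outside, world axes, zero at the start; "wrist_torque": the same for the moment, N m; "gripper_width": finger opening in m.
Only numpy, scipy, OpenCV 4.12 (cv2) and the standard library are available. Lean on these libraries where they do the work, as an engineer would, in place of code of your own. Each camera call takes 0.05 s, during which the arm holds its last target.

TASK

The roof vent flap of the little drying box is standing open. Take the hook pole from its stand, hook it into the ring on the flap's edge and swing the flap down until the catch snaps and it is fully shut, then keep pulling it down with a steady 12 N or so for a good second to bed its seal. Never strain the flap with as much as 20 N, and keep the gripper itself off it. Then unhook the pole, leaving the flap shut, and hang it back upright in its stand without disturbing the loose things on the bench.

Things in the scene. Friction and masses are not known exactly. Their poses are not given: they have to be found in the camera images.
- dryer: Drying box, grey sheet metal, open top, fixed to the bench: 120 (x) x 140 (y) x 66 mm. Origin at the centre of its underside, x to the rear, y along the hinge, z up; its front (-x) faces roughly the robot. The vent flap is hinged along the rear top edge. Keep the arm clear of the 0.7 m high tool board on the bench to the left, from about (0.39, 0.58) to (0.61, 0.35) m in the robot's frame.
- hinge (a point): Middle of the flap's hinge axis, at (55, 0, 66) mm in the box's frame, axis along the box's y. Catch: a sprung roller, set differently on each box. Where the flap meets it, at about 0.12 rad, pushing on takes 5 to 11 N at the ring; then it gives way and the flap snaps onto a solid stop at 0. To lift it off again takes 5 N or more at the ring.
- flap (a joint): Angle of the vent flap in rad: 0 fully shut (level), growing as its free edge rises; starts at 0.95 to 1.3, end stop at 1.45. The hinge is stiff: the flap stays where it is left and takes 1 to 4 N at the ring to turn. In the last 0.12 rad or so it meets a sprung catch (see hinge).
- eye (a point): Nominal centre of the steel ring on the middle of the flap's free edge. At flap angle a it lies at (55 - 138 cos a, 0, 66 + 138 sin a) mm in the box's frame. The ring itself is clamped in a slotted lug, up to 4 mm to either side of this point square to the flap (up or down when shut). Hole 30 mm wide, bar 6 mm thick; hole axis parallel to the hinge. Shut, it stands 23 mm in front of the box.
- pole: Hook pole with a square wooden handle, 0.11 to 0.21 kg, 179 mm long, hanging upright. Origin on its axis at the level of the tine's centre line, z up along it. Shaft 8 mm thick, z = 0 to 100 mm; collar 28 mm wide, z = 100 to 106; handle 20 x 20 mm (sides along x and y), z = 106 to 176: grip it there.
- hook (a point): Middle of the tine, at (0, 16.5, 0) mm in the pole's frame. The tine is 8 mm thick and runs from the pole's axis along the pole's +y, straight for 30 mm, then turns up; its end reaches y = 38 mm, z = 10 mm. It is in the ring when this point is near the ring's centre.
- collar (a point): Centre of the underside of the pole's collar, at (0, 0, 100) mm in the pole's frame.
- stand: Steel stand for the pole, fixed to the bench, base 76 x 60 x 8 mm; origin on the bench under the pole's axis. The pole's collar hangs in a level fork, open towards the stand's -x (see fork). A column 12 x 30 mm, 130 mm high, stands behind at x = 36 mm. The pole hangs with its tine along the stand's +y, 30 mm above the bench.
- fork (a point): Place of the collar's underside: centre of the fork's top, at (0, 0, 130) mm in the stand's frame. Two prongs 12 mm wide, 8 mm thick, slot between them 14 mm wide, ending at x = -18 mm. Lift the collar a little and draw the pole out along the stand's -x; hang it back the same way.
- block: Bystander: steel block with a bore, 48 x 95 x 46 mm, loose; origin at the centre of its underside. It stands either left or right of the box, the pole's stand on the other side.
- case: Bystander: small yellow plastic case, 59 x 78 x 23 mm, loose near the bench's front edge; origin at the centre of its underside.
- driver: Bystander: short screwdriver with an orange handle, 118 mm long, lying loose on the bench in front of the box; origin at the centre of its underside.

How it is judged:
By the outcome, as a careful person would: the job done as asked, in the order asked, and still so for the second after the job is handed in, with the robot touching nothing.
It also fails if it takes over 72 s, if anything falls off the work surface, if the arm or the gripper's body presses on something with over 40 N, if the wrist force passes 120 N, or if a joint passes its speed limit or range.

## Working session

There is one attempt and no reset: what is moved stays moved. The work goes in short steps, Python scripts to look and compute and a tool call to move; the robot and the scene stay as the last step left them, time stands still between calls to the robot, and variables do not carry over. Pictures are saved under pics/ and viewed, and the job is handed in when it is done.

Besides the shell and the picture viewer there is one more tool, called after "Request:" by a JSON object that holds its "op" and its "data", one argument or row to a line. send_rows: Moves the arm, as the interface text tells. Its arguments: {"type":"object","properties":{"moves":{"type":"array","items":{"type":"array","items":{"type":"number"}}}},"required":["moves"]}

```bash
ls; mkdir -p pics; python3 - <<'E'
from rig import get_state,camera
import cv2,json
s=get_state();print(s)
for n in ["side","top","wrist"]:
    c=camera(n);f=c.pop("frame");print(n,c);cv2.imwrite(f"pics/{n}0.png",f[:,:,::-1])
E
```

```text
pics
{'time': 0.0, 'joint_pos': array([ 1.06248512,  0.4180283 , -0.01029351,  1.61421714,  0.00469015,
        1.11070877, -0.0530342 ]), 'joint_vel': array([-1.34195104e-05,  1.28954846e-03,  1.13257602e-03, -1.21794273e-03,
        7.81585374e-05, -9.94373465e-04,  1.17002026e-03]), 'effort': array([-5.28470428e-04, -8.64432979e+01,  6.78023826e-01, -4.34892118e+01,
        1.91253115e-02,  7.42268778e-03,  7.80544678e-05]), 'position': array([ 0.2811022 , -0.55781635,  0.24460834]), 'tool_rot': array([-0.68779543, -0.16398637,  0.68807685, -0.16308329]), 'ft_force': array([-1.04467681,  0.40840134,  0.21080876]), 'wrist_torque': array([-0.0161652 ,  0.01464876,  0.00257119]), 'gripper_width': 0.0854161747985123}
side {'vertical_fov': 54.28104583530744, 'cx': 258.84751417055276, 'cy': 195.06556281681986, 'eye': array([0.07415659, 0.14953218, 0.85775523]), 'attitude': array([-0.64701439,  0.71389908, -0.2028815 ,  0.17481302])}
top {'vertical_fov': 56.221971277156044, 'cx': 250.51357217789806, 'cy': 192.33318526811755, 'eye': array([0.35423084, 0.10702686, 0.92950292]), 'attitude': array([ 0.73185863, -0.6736736 ,  0.07082787, -0.07436557])}
wrist {'vertical_fov': 70.32173751609533, 'cx': 256.62603340397214, 'cy': 189.56287545037625, 'eye': array([ 0.35190816, -0.52234563,  0.37336163]), 'attitude': array([ 0.84102351, -0.51738612, -0.08332059,  0.13434555])}
```

View pics/side0.png

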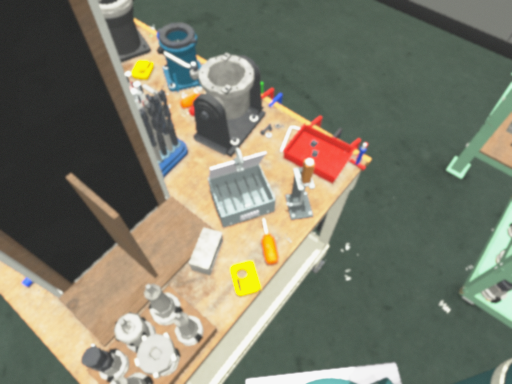

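View pics/top0.png

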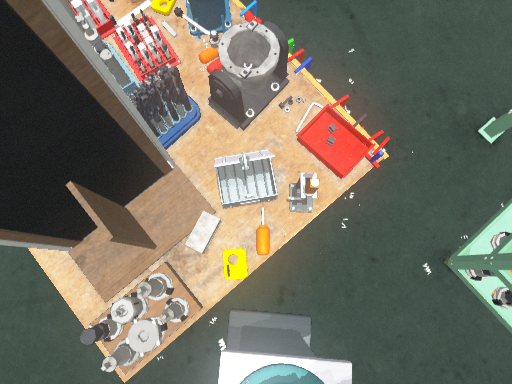

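View pics/wrist0.png

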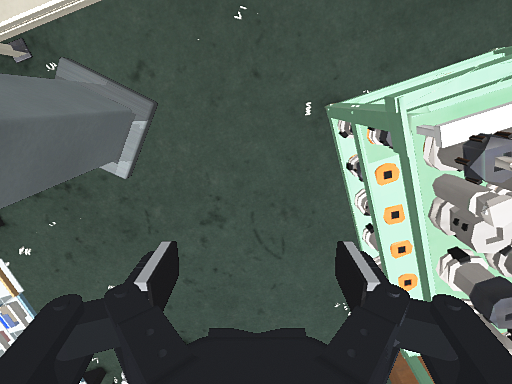

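The box is mid-bench: (245,180) in top, with the flap up at its rear. The stand with the pole is right of it at about (303,192), the block at (203,232), the driver at (263,235) and the case at (235,263). Next I'll zoom in.

```bash
cat > h.py <<'E'
import numpy as np,cv2
from scipy.spatial.transform import Rotation as R
from rig import get_state,camera
def snap(n,name=None):
    c=camera(n)
    if name: cv2.imwrite(f"pics/{name}.png",c["frame"][:,:,::-1])
    return c
def fl(c): return 192/np.tan(np.radians(c["vertical_fov"]/2))
def ray(c,u,v):
    d=R.from_quat(c["attitude"]).apply([(u-c["cx"])/fl(c),(v-c["cy"])/fl(c),1]);return c["eye"],d/np.linalg.norm(d)
def onz(c,u,v,z):
    e,d=ray(c,u,v);return e+d*(z-e[2])/d[2]
def tri(rs):
    A=np.zeros((3,3));b=np.zeros(3)
    for e,d in rs:
        P=np.eye(3)-np.outer(d,d);A+=P;b+=P@e
    x=np.linalg.solve(A,b);return x,[np.linalg.norm((np.eye(3)-np.outer(d,d))@(x-e))*1e3 for e,d in rs]
def proj(c,p):
    q=R.from_quat(c["attitude"]).inv().apply(np.atleast_2d(p)-c["eye"]);return np.c_[c["cx"]+fl(c)*q[:,0]/q[:,2],c["cy"]+fl(c)*q[:,1]/q[:,2]]
def zoom(c,x0,y0,w,h,k,name):
    im=cv2.resize(np.ascontiguousarray(c["frame"][y0:y0+h,x0:x0+w,::-1]),None,fx=k,fy=k,interpolation=cv2.INTER_CUBIC)
    for x in range((x0+9)//10*10,x0+w,10): cv2.putText(im,str(x),(int((x-x0+.5)*k),8),0,.3,(0,0,255),1);cv2.line(im,(int((x-x0+.5)*k),10),(int((x-x0+.5)*k),15),(0,0,255),1)
    for y in range((y0+9)//10*10,y0+h,10): cv2.putText(im,str(y),(0,int((y-y0+.5)*k)),0,.3,(0,0,255),1);cv2.line(im,(20,int((y-y0+.5)*k)),(25,int((y-y0+.5)*k)),(0,0,255),1)
    cv2.imwrite(f"pics/{name}.png",im)
E
python3 - <<'E'
from h import *
import pickle
t=snap("top");s=snap("side");pickle.dump((t,s),open("c0.pkl","wb"))
zoom(t,205,140,120,90,6.5,"tz0");zoom(s,200,140,120,90,6.5,"sz0")
E
```

```text
(no output)
```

View pics/tz0.png

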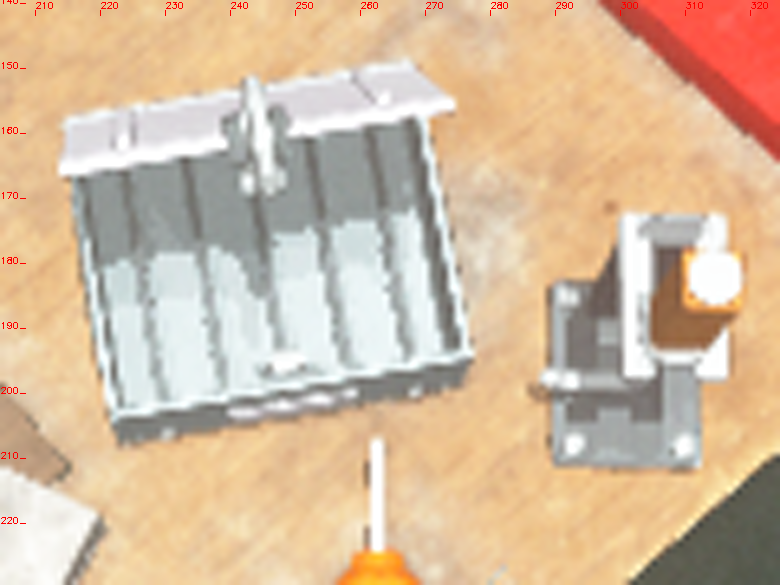

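View pics/sz0.png

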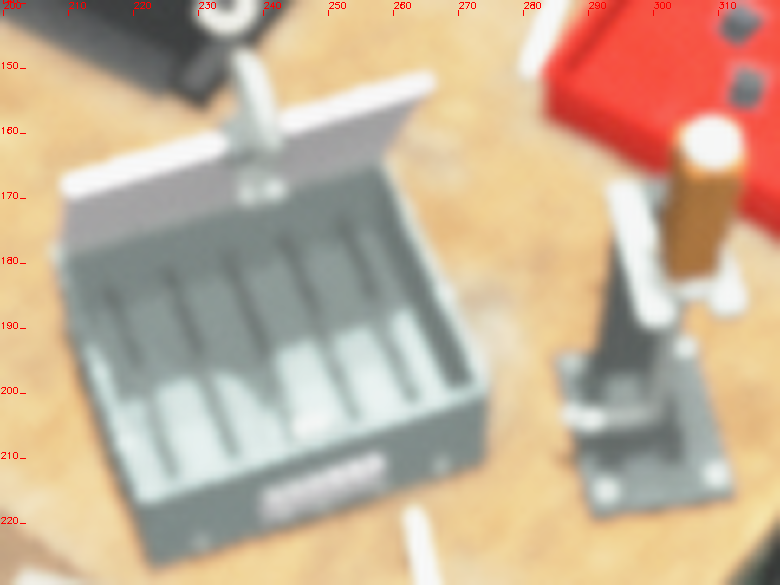

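```bash
python3 - <<'E'
from h import *
import pickle
t,s=pickle.load(open("c0.pkl","rb"))
np.set_printoptions(precision=4,suppress=True)
def two(n,a,b):
    print(n,*tri([ray(t,*a),ray(s,*b)]))
two("box FL top",(221.5,203),(220,216));two("box FR top",(274.5,195),(273,200))
print("top z66", [onz(t,*p,.066) for p in [(221.5,203),(274.5,195),(268,158),(215.5,166)]])
print("side z66",[onz(s,*p,.066) for p in [(220,216),(273,200)]])
two("handle top",(313,182),(307.5,162))
two("tine end",(286.5,199.3),(285.5,202.5))
two("fork prongL tip",(301.5,197),(299.5,188));two("prongR tip",(314,197),(311,186))
print("base z8",[onz(t,*p,.008) for p in [(289,184),(289,211),(311,211)]],[onz(s,*p,.008) for p in [(286,194),(290,219),(312,215)]])
two("flap R free",(273,156),(265.5,152.5));two("flap L free",(214,158),(209.5,168));
E
```

```text
box FL top [0.5035 0.1888 0.056 ] [np.float64(0.6991924438872176), np.float64(0.6991924438871966)]
box FR top [0.5331 0.0584 0.0614] [np.float64(1.124034160020913), np.float64(1.1240341600209274)]
top z66 [array([0.5017, 0.1872, 0.066 ]), array([0.5323, 0.0597, 0.066 ]), array([0.6252, 0.0824, 0.066 ]), array([0.5936, 0.2113, 0.066 ])]
side z66 [array([0.4983, 0.189 , 0.066 ]), array([0.5302, 0.0578, 0.066 ])]
handle top [ 0.5377 -0.0111  0.2045] [np.float64(0.6554130506432879), np.float64(0.655413050643301)]
tine end [0.5257 0.0279 0.0569] [np.float64(1.0523124813287268), np.float64(1.0523124813287774)]
fork prongL tip [0.5195 0.0013 0.1299] [np.float64(0.6215633509914501), np.float64(0.6215633509914099)]
prongR tip [ 0.5217 -0.0263  0.1309] [np.float64(0.10871160680027186), np.float64(0.10871160680029372)]
base z8 [array([0.5769, 0.0205, 0.008 ]), array([0.5052, 0.0162, 0.008 ]), array([ 0.5099, -0.0407,  0.008 ])] [array([0.5787, 0.0144, 0.008 ]), array([0.5038, 0.0146, 0.008 ]), array([ 0.5098, -0.0434,  0.008 ])]
flap R free [0.5978 0.0732 0.1702] [np.float64(1.5343043407351784), np.float64(1.534304340735188)]
flap L free [0.5937 0.2064 0.1321] [np.float64(2.3121831247525617), np.float64(2.312183124752597)]
```

```bash
python3 - <<'E'
from h import *
np.set_printoptions(precision=4,suppress=True)
s=get_state();r=R.from_quat(s["tool_rot"]);print(r.as_matrix())
w=camera("wrist");print(r.inv().apply(w["eye"]-s["position"]), (r.inv()*R.from_quat(w["attitude"])).as_matrix())
E
```

```text
[[-0.0003  0.45   -0.893 ]
 [ 0.0005 -0.893  -0.45  ]
 [-1.     -0.0006  0.0001]]
[-0.1286 -0.     -0.0792] [[ 0.     -0.3121  0.95  ]
 [ 1.      0.0007  0.0002]
 [-0.0008  0.95    0.3121]]
```

```bash
python3 - <<'E'
from h import *
import pickle
t,s=pickle.load(open("c0.pkl","rb"))
zoom(t,225,143,40,32,19,"tz1");zoom(s,220,138,40,40,14,"sz1")
np.set_printoptions(precision=4,suppress=True)
st=get_state();p0=st["position"];y0=np.arctan2(-.893,.45)
p1=np.array([.5377,-.0115,.30]);y1=.07;N=16
print(y0,(y1-y0)/N)
for i in range(N):
    y=y0+(y1-y0)*i/N
    M=np.array([[0,np.cos(y),np.sin(y)],[0,np.sin(y),-np.cos(y)],[-1,0,0]])
    print(np.round(M.T@(p1-p0)/N*1e3))
E
```

```text
-1.1040181376813547 0.07337613360508467
[ -3. -23. -30.]
[ -3. -21. -31.]
[ -3. -19. -33.]
[ -3. -16. -34.]
[ -3. -14. -35.]
[ -3. -11. -36.]
[ -3.  -8. -37.]
[ -3.  -6. -37.]
[ -3.  -3. -38.]
[ -3.  -0. -38.]
[ -3.   3. -38.]
[ -3.   5. -37.]
[ -3.   8. -37.]
[ -3.  11. -36.]
[ -3.  13. -35.]
[ -3.  16. -34.]
```

View pics/tz1.png

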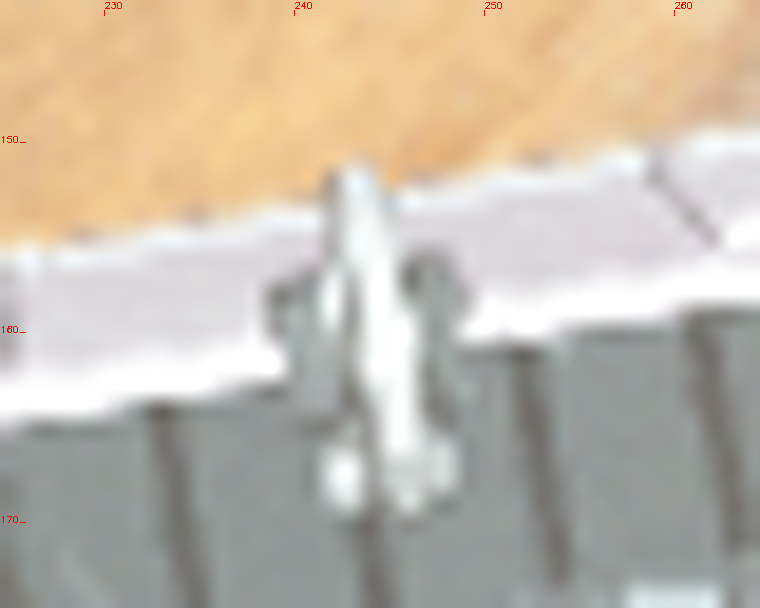

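View pics/sz1.png

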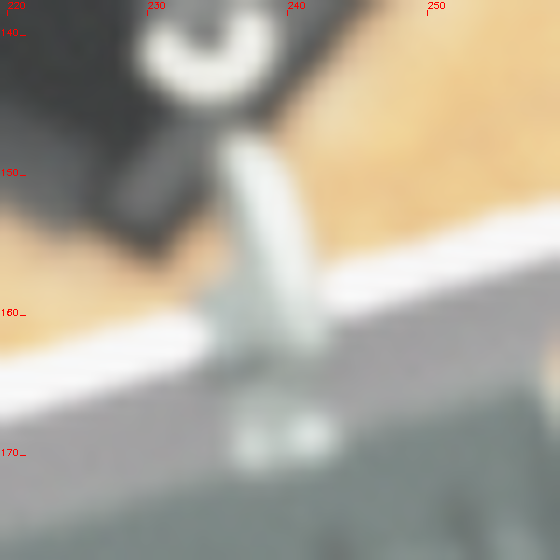

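Request:
{"op": "send_rows", "data": {
  "moves": [
    [-0.073, 0, 0, -4, -23, -30, 100],
    [-0.073, 0, 0, -4, -21, -31, 100],
    [-0.073, 0, 0, -4, -19, -33, 100],
    [-0.073, 0, 0, -4, -16, -34, 100],
    [-0.073, 0, 0, -4, -14, -35, 100],
    [-0.073, 0, 0, -4, -11, -36, 100],
    [-0.073, 0, 0, -4, -8, -37, 100],
    [-0.073, 0, 0, -4, -6, -37, 100],
    [-0.073, 0, 0, -4, -3, -38, 100],
    [-0.073, 0, 0, -4, 0, -38, 100]
  ]
}}

```text
time: 1.3
position: [0.443, -0.2152, 0.2856]
tool_rot: [-0.584, -0.399, 0.584, -0.399]
ft_force: [0.1, 0.4, 0.2]
gripper_width: 0.0851
```

Request:
{"op": "send_rows", "data": {
  "moves": [
    [-0.073, 0, 0, -3, 3, -38, 100],
    [-0.073, 0, 0, -3, 5, -37, 100],
    [-0.073, 0, 0, -3, 8, -37, 100],
    [-0.073, 0, 0, -2, 11, -36, 100],
    [-0.073, 0, 0, -2, 8, -20, 100],
    [-0.073, 0, 0, 0, 0, 0, 100],
    [0, 0, 0, 0, 0, 0, 100],
    [0, 0, 0, 0, 0, 0, 100]
  ]
}}

```text
time: 2.1
position: [0.517, -0.0619, 0.2981]
tool_rot: [0.484, 0.515, -0.485, 0.515]
ft_force: [0.1, -0.6, -0.2]
gripper_width: 0.0858
```

```bash
python3 - <<'E'
from h import *
np.set_printoptions(precision=4,suppress=True)
s=get_state();print(s["time"],s["position"],R.from_quat(s["tool_rot"]).as_matrix()[:,1],s["joint_pos"])
w=snap("wrist","w1")
E
```

```text
2.1 [ 0.517  -0.0619  0.2981] [ 0.9981  0.0611 -0.0004] [ 0.4946  0.2122 -0.5003  1.7933  0.1104  1.1641  0.0211]
```

View pics/w1.png

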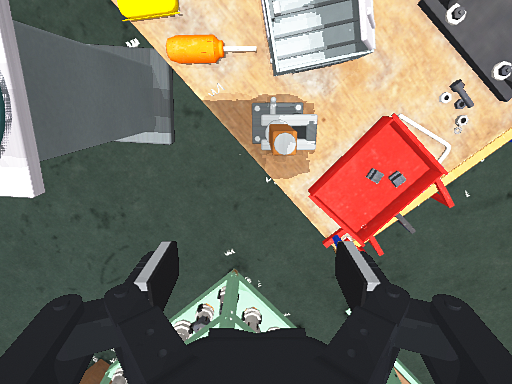

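The wrist view shows the pole's handle top at about (284,143), with fork and base beside it. Zooming in to refine.

```bash
python3 - <<'E'
from h import *
import pickle
w=snap("wrist");pickle.dump(w,open("w1.pkl","wb"));zoom(w,245,90,80,75,8,"wz1")
print(proj(w,[.5377,-.0111,.206]),proj(w,[.5377,-.0111,.2045]))
E
```

```text
[[287.26244145 139.64248804]] [[287.06497928 139.38614605]]
```

View pics/wz1.png

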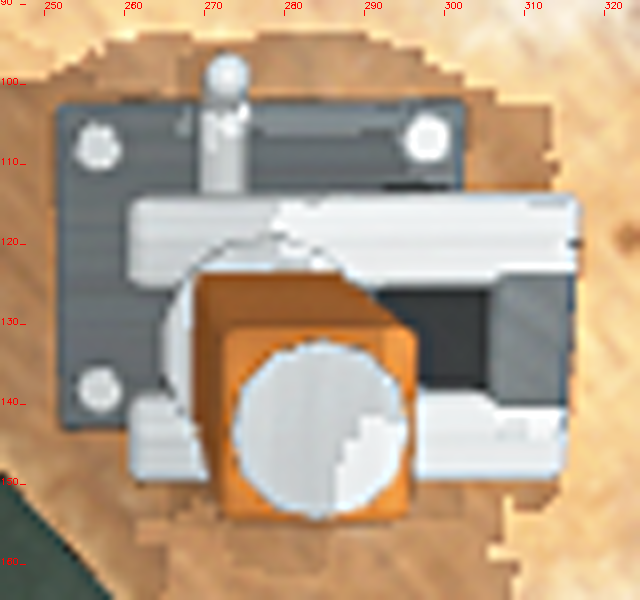

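```bash
python3 - <<'E'
from h import *
import pickle
np.set_printoptions(precision=4,suppress=True)
w=pickle.load(open("w1.pkl","rb"))
p=onz(w,284,142.3,.206);print(p,"cap",onz(w,284,142.8,.209))
print("tine end z30",onz(w,271.5,99,.036),"prong tips",onz(w,260.5,119.5,.13),onz(w,260.5,144.5,.13),"slot end",onz(w,306,131.5,.126))
print("prong far",onz(w,316,113.5,.13),onz(w,262,113.5,.13))
s=get_state();r=R.from_quat(s["tool_rot"]);print(r.inv().apply(np.array([p[0],p[1],.28])-s["position"])*1e3)
E
```

```text
[ 0.5353 -0.0134  0.206 ] cap [ 0.535  -0.0134  0.209 ]
tine end z30 [0.5313 0.0201 0.036 ] prong tips [ 0.5165 -0.0017  0.13  ] [ 0.5183 -0.028   0.13  ] slot end [ 0.5667 -0.0115  0.126 ]
prong far [0.5743 0.008  0.13  ] [0.5177 0.0045 0.13  ]
[ 18.2425  21.1873 -47.2887]
```

Request:
{"op": "send_rows", "data": {
  "moves": [
    [-0.004, 0, 0, 0, 8, -18, 100],
    [0, 0, 0, 0, 8, -18, 100],
    [0, 0, 0, 10, 6, -11, 100],
    [0, 0, 0, 20, 0, 0, 100],
    [0, 0, 0, 20, 0, 0, 100],
    [0, 0, 0, 20, 0, 0, 100],
    [0, 0, 0, 10, 0, 0, 100],
    [0, 0, 0, 0, 0, 0, 100],
    [0, 0, 0, 0, 0, 0, 100]
  ]
}}

```text
time: 3.1
position: [0.5363, -0.0129, 0.219]
tool_rot: [0.483, 0.516, -0.483, 0.517]
ft_force: [-0.1, 0.1, 0.8]
gripper_width: 0.0853
```

```bash
python3 - <<'E'
from h import *
np.set_printoptions(precision=4,suppress=True)
s=get_state();print(s["time"],s["position"],R.from_quat(s["tool_rot"]).as_matrix()[:,1],s["joint_pos"])
w=snap("wrist","w2");t=snap("top");zoom(t,270,150,70,70,8,"tz2")
E
```

```text
3.1 [ 0.5363 -0.0129  0.219 ] [0.9977 0.0674 0.0005] [ 0.394   0.3284 -0.5151  1.8486  0.1885  1.0123 -0.1311]
```

View pics/w2.png

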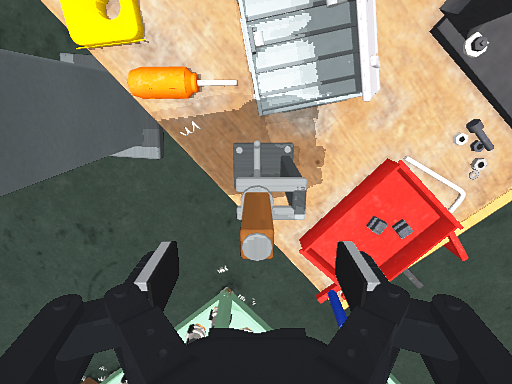

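```bash
python3 - <<'E'
from h import *
w=camera("wrist");print(onz(w,258,247,.209),proj(w,[.5363,-.0129,.209]))
E
```

```text
[ 0.53652559 -0.01351374  0.209     ] [[257.68358501 246.03601271]]
```

Request:
{"op": "send_rows", "data": {
  "moves": [
    [0, 0, 0, 15, 0, 0, 100],
    [0, 0, 0, 15, 0, 0, 100],
    [0, 0, 0, 15, 0, 0, 100],
    [0, 0, 0, 9, 0, 0, 100],
    [0, 0, 0, 0, 0, 0, 60],
    [0, 0, 0, 0, 0, 0, 35],
    [0, 0, 0, 0, 0, 0, 35]
  ]
}}

```text
time: 3.95
position: [0.5364, -0.0127, 0.1648]
tool_rot: [0.483, 0.517, -0.483, 0.517]
ft_force: [0.5, -0.3, -0.2]
gripper_width: 0.0439
```

Request:
{"op": "send_rows", "data": {
  "moves": [
    [0, 0, 0, 0, 0, 0, 20],
    [0, 0, 0, 0, 0, 0, 5],
    [0, 0, 0, 0, 0, 0, 0],
    [0, 0, 0, 0, 0, 0, 0],
    [0, 0, 0, 0, 0, 0, 0]
  ]
}}

```text
time: 4.45
position: [0.5363, -0.0128, 0.1648]
tool_rot: [0.483, 0.516, -0.483, 0.517]
ft_force: [-1.8, -0.7, 4.6]
gripper_width: 0.0191
```

```bash
python3 - <<'E'
from h import *
s=get_state();print(s)
w=snap("wrist","w3")
E
```

```text
{'time': 4.45, 'joint_pos': array([ 0.37160267,  0.39719822, -0.49549525,  1.89684847,  0.23649463,
        0.90422745, -0.17056247]), 'joint_vel': array([-0.00148896, -0.0007435 ,  0.00125562, -0.00032844, -0.00039032,
        0.0011973 ,  0.00018865]), 'effort': array([-9.67660127e-02, -7.02113557e+01, -7.35857919e+00, -3.58674359e+01,
        7.59329880e-02, -5.38921114e-01, -6.51416958e-04]), 'position': array([ 0.53631131, -0.01275182,  0.16484452]), 'tool_rot': array([ 0.48285916,  0.51647375, -0.48257895,  0.51693273]), 'ft_force': array([-1.79607396, -0.74907996,  4.64865357]), 'wrist_torque': array([-0.03727467,  0.3741094 , -0.03837576]), 'gripper_width': 0.0190726661676197}
```

View pics/w3.png

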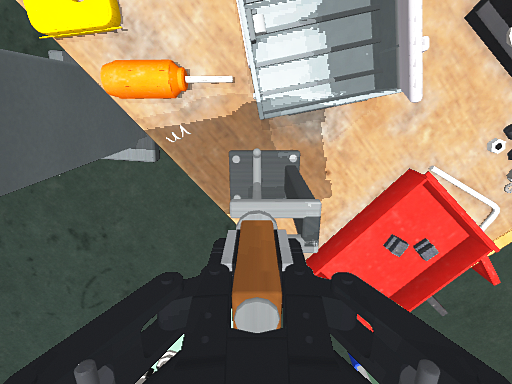

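Request:
{"op": "send_rows", "data": {
  "moves": [
    [0, 0, 0, -4, 0, 0, 0],
    [0, 0, 0, -4, 0, 0, 0],
    [0, 0, 0, -2, 0, 0, 0],
    [0, 0, 0, 0, -10, 0, 0],
    [0, 0, 0, 0, -15, 0, 0],
    [0, 0, 0, 0, -15, 0, 0],
    [0, 0, 0, 0, -10, 0, 0],
    [0, 0, 0, -10, 0, 0, 0],
    [0, 0, 0, -20, 0, 0, 0],
    [0, 0, 0, -30, 0, 0, 0]
  ]
}}

```text
time: 5.5
position: [0.4859, -0.0161, 0.2349]
tool_rot: [0.482, 0.517, -0.483, 0.516]
ft_force: [0.1, 0.1, -0.6]
gripper_width: 0.0194
```

Request:
{"op": "send_rows", "data": {
  "moves": [
    [0, 0, 0, -35, 0, 0, 0],
    [0, 0, 0, -35, 0, 0, 0],
    [0, 0, 0, -20, 0, 0, 0],
    [0, 0, 0, -10, 0, 0, 0],
    [0, 0, 0, 0, 0, 0, 0],
    [0, 0, 0, 0, 0, 0, 0]
  ]
}}

```text
time: 6.1
position: [0.4859, -0.0162, 0.3335]
tool_rot: [0.483, 0.517, -0.483, 0.516]
ft_force: [0.3, -0.6, -1.9]
gripper_width: 0.0192
```

```bash
python3 - <<'E'
from h import *
import pickle
np.set_printoptions(precision=4,suppress=True)
s=get_state();print(s["time"],s["position"],R.from_quat(s["tool_rot"]).as_matrix(),s["ft_force"],s["joint_pos"])
w=snap("wrist","w4");t=snap("top","t4");c=snap("side","s4");pickle.dump((t,c,w),open("c4.pkl","wb"))
E
```

```text
6.1 [ 0.4859 -0.0162  0.3335] [[-0.001   0.9977  0.0679]
 [ 0.0002  0.0679 -0.9977]
 [-1.     -0.001  -0.0003]] [ 0.3088 -0.5556 -1.9172] [ 0.4722  0.1156 -0.5424  1.8183  0.063   1.2259 -0.0207]
```

View pics/w4.png

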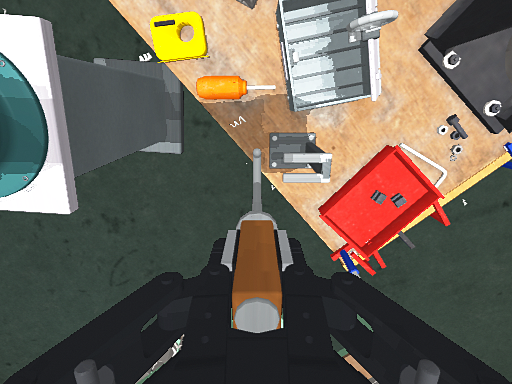

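View pics/s4.png

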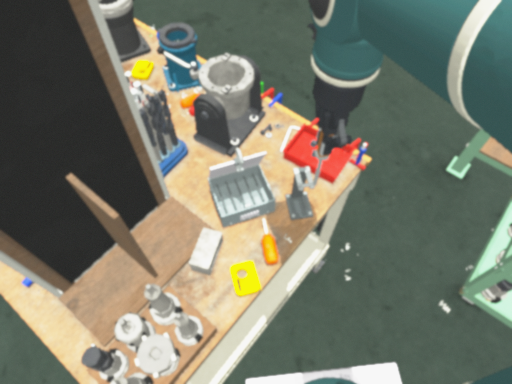

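View pics/t4.png

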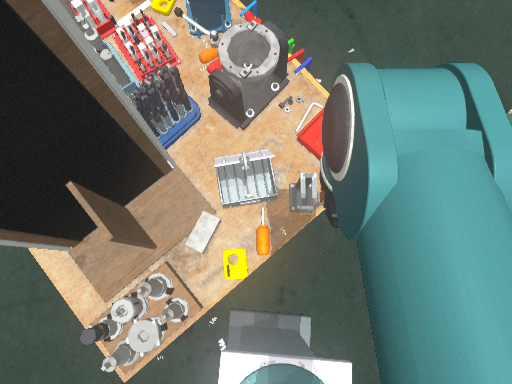

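Pole is out and the wrist view shows the ring at about (375,22), the tine tip at (257,153). Zooming.

```bash
python3 - <<'E'
from h import *
import pickle
t,s,w=pickle.load(open("c4.pkl","rb"));zoom(w,335,0,80,60,9.5,"wz4");zoom(w,225,130,80,90,6,"wz4b")
E
```

```text
(no output)
```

View pics/wz4.png

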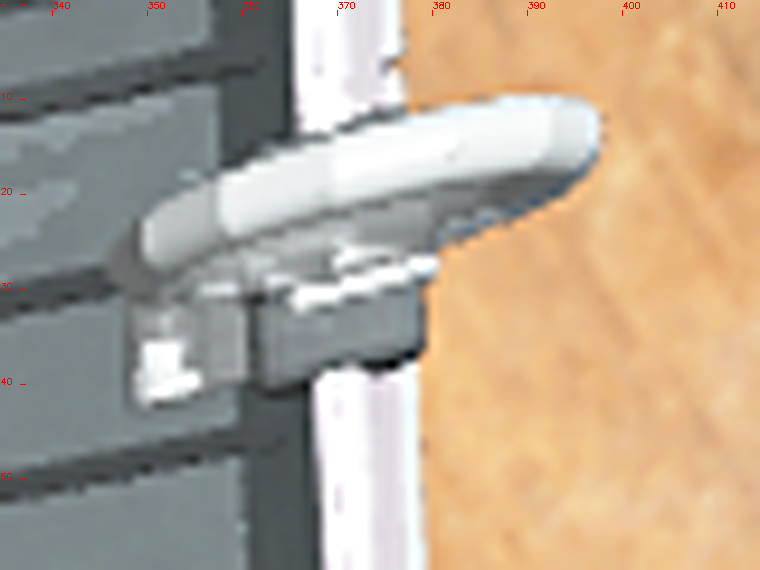

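View pics/wz4b.png

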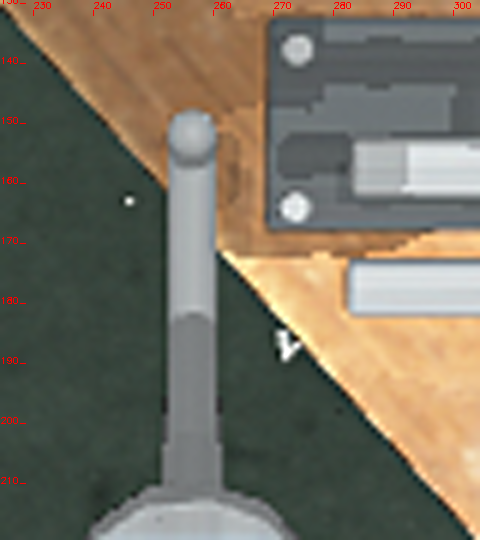

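```bash
python3 - <<'E'
from h import *
import pickle
np.set_printoptions(precision=4,suppress=True)
t,s,w=pickle.load(open("c4.pkl","rb"))
print("up",*tri([ray(w,397,14),ray(t,243.2,151.5),ray(s,236.2,147)]))
print("up ts",*tri([ray(t,243.2,151.5),ray(s,236.2,147)]))
print("lo wt",*tri([ray(w,346.5,30),ray(t,245.7,169)]))
print("ctr",*tri([ray(w,371.7,21),ray(t,244.5,160.2),ray(s,238.8,156.5)]))
print("ctr wt",*tri([ray(w,371.7,21),ray(t,244.5,160.2)]))
# tine tip calibration
st=get_state();r=R.from_quat(st["tool_rot"])
print("tine end pred proj",proj(w,st["position"]+r.apply([.135-.010+.0,0,-.034])),"axis tine z",proj(w,st["position"]+r.apply([.135,0,-.0165])),proj(w,st["position"]+r.apply([.035,0,0.])))
E
```

```text
up [0.5906 0.1386 0.2058] [np.float64(1.3875423554922428), np.float64(1.0978109879725597), np.float64(0.7197859043019501)]
up ts [0.5909 0.1389 0.2067] [np.float64(0.5979265817528869), np.float64(0.5979265817529208)]
lo wt [0.5618 0.1322 0.1695] [np.float64(1.7246517562286259), np.float64(1.7246517562287877)]
ctr [0.5755 0.135  0.192 ] [np.float64(0.9736641834276074), np.float64(1.2543080170298329), np.float64(0.8351698909632458)]
ctr wt [0.5768 0.136  0.1882] [np.float64(0.9445002449834455), np.float64(0.944500244983485)]
tine end pred proj [[257.3243 151.3925]] axis tine z [[257.2658 167.1142]] [[257.6895 226.762 ]]
```

Request:
{"op": "send_rows", "data": {
  "moves": [
    [-0.085, 0, 0, 0, 0, 0, 0],
    [-0.085, 0, 0, 0, 0, 0, 0],
    [0, 0, 0, 0, 17, -8, 0],
    [0, 0, 0, 0, 18, -9, 0],
    [0, 0, 0, 0, 18, -10, 0],
    [0, 0, 0, 0, 18, -10, 0],
    [0, 0, 0, 0, 18, -10, 0],
    [0, 0, 0, 0, 18, -9, 0],
    [0, 0, 0, 0, 12, -6, 0],
    [0, 0, 0, 0, 4, -2, 0]
  ]
}}

```text
time: 7.25
position: [0.591, 0.0759, 0.3334]
tool_rot: [0.437, 0.557, -0.437, 0.556]
ft_force: [0.4, -0.2, -0.9]
gripper_width: 0.0191
```

```bash
cat > look.py <<'E'
from h import *
import pickle,sys
np.set_printoptions(precision=4,suppress=True)
n=sys.argv[1]
s=get_state();print(s["time"],s["position"],R.from_quat(s["tool_rot"]).as_matrix()[:,1],s["ft_force"],s["joint_pos"])
w=snap("wrist","w"+n);c=snap("side","s"+n);t=snap("top","t"+n);pickle.dump((t,c,w,get_state()),open(f"c{n}.pkl","wb"))
zoom(c,200,120,120,90,6.5,"sz"+n);zoom(t,205,130,120,90,6.5,"tz"+n)
E
python3 look.py 5
```

```text
7.25 [0.591  0.0759 0.3334] [ 0.9716  0.2368 -0.0012] [ 0.4346 -0.1688 -0.9221] [ 0.278   0.3508 -0.5943  1.5623  0.2005  1.2915 -0.1047]
```

View pics/w5.png

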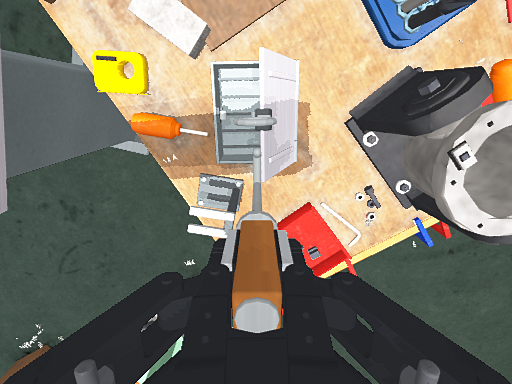

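View pics/sz5.png

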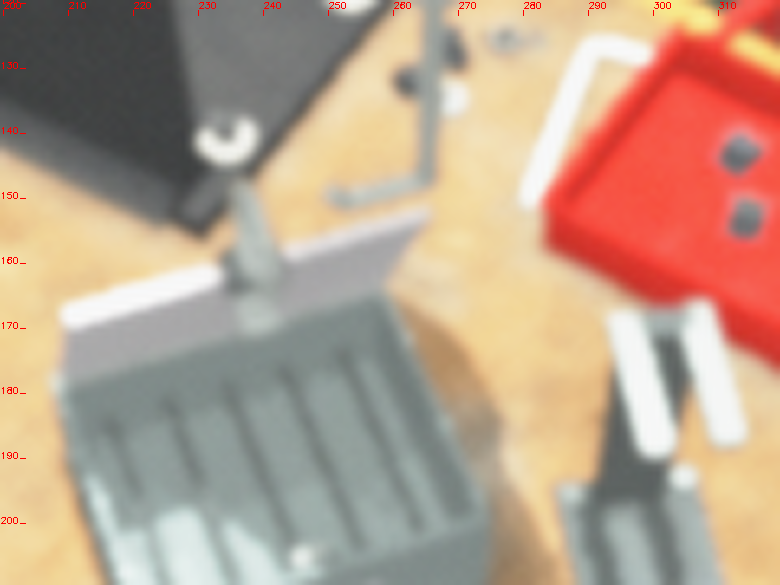

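View pics/tz5.png

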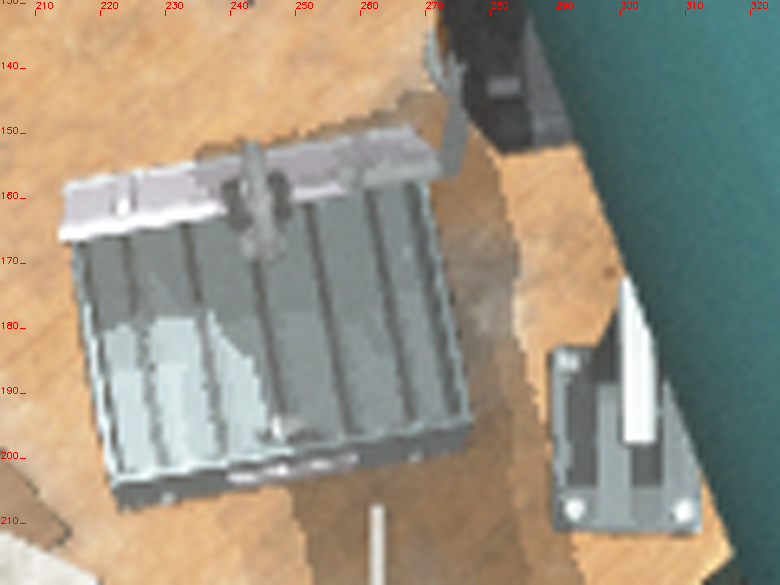

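```bash
python3 - <<'E'
from h import *
import pickle
t,s,w,st=pickle.load(open("c5.pkl","rb"));zoom(w,225,95,75,75,8,"wz5")
E
```

```text
(no output)
```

View pics/wz5.png

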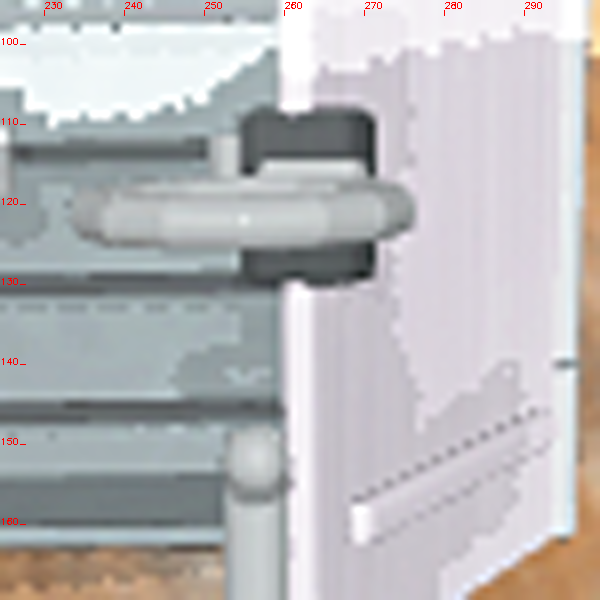

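```bash
python3 - <<'E'
from h import *
import pickle
np.set_printoptions(precision=4,suppress=True)
t,s,w,st=pickle.load(open("c5.pkl","rb"))
W=ray(w,255,120.5)
print("ctr",*tri([W,ray(t,244.3,160.2),ray(s,238.6,156.2)]))
print("wt",*tri([W,ray(t,244.3,160.2)]),"ws",*tri([W,ray(s,238.6,156.2)]))
# tine elbow check: bottom of shaft side (264.5,148), tip (252,150.5)
r=R.from_quat(st["tool_rot"]);p=st["position"]
ax=lambda y,z:p+r.apply([.135-z,0,-y])
print("elbow pred side",proj(s,ax(0,0)),"tip",proj(s,ax(.036,.008)),"top: ",proj(t,ax(0,0)),proj(t,ax(.036,.008)),"wrist tip",proj(w,ax(.036,.008)))
print("tine end tri",*tri([ray(w,255.7,152),ray(s,251.5,149)]))
print("pred tip",ax(.036,.008))
for c in [[.5765,.1345,.190],[.5765,.1345,.186],[.5765,.1345,.194]]:
  c=np.array(c);print(proj(w,c),proj(s,c),proj(t,c))
  th=np.linspace(0,2*np.pi,200);bx=np.array([.9716,.2368,0]);pts=c+.018*(np.outer(np.cos(th),bx)+np.outer(np.sin(th),[0,0,1]))
  for cam in (w,s,t): q=proj(cam,pts);print("   ",q.min(0),q.max(0))
E
```

```text
ctr [0.5744 0.1352 0.1954] [np.float64(0.5823272682940208), np.float64(1.321172240398474), np.float64(0.8318319482978854)]
wt [0.5738 0.1356 0.2015] [np.float64(0.1303510262690516), np.float64(0.13035102626894882)] ws [0.5739 0.1349 0.1951] [np.float64(0.20468568629394968), np.float64(0.20468568629388756)]
elbow pred side [[264.9051 147.2793]] tip [[249.5471 149.2006]] top:  [[273.653  155.4037]] [[256.9854 156.7678]] wrist tip [[256.69   150.4277]]
tine end tri [0.5814 0.1067 0.2072] [np.float64(1.3354542763102735), np.float64(1.3354542763102375)]
pred tip [0.5818 0.1097 0.207 ]
[[257.5182 121.3824]] [[238.6643 156.6459]] [[245.0687 160.5762]]
    [238.9472 120.1014] [276.0982 122.8403]
    [236.1668 148.7346] [241.2041 164.5042]
    [243.7826 152.2094] [246.3626 168.9061]
[[257.5097 121.0836]] [[238.724  157.7309]] [[245.0898 161.1167]]
    [239.2024 119.8376] [275.8255 122.4991]
    [236.2362 149.8565] [241.2538 165.554 ]
    [243.8101 152.7937] [246.3772 169.4037]
[[257.5269 121.6898]] [[238.6041 155.5518]] [[245.0474 160.0302]]
    [238.6843 120.3724] [276.3788 123.192 ]
    [236.0968 147.6034] [241.154  163.4457]
    [243.7548 151.6191] [246.3478 168.4035]
```

Request:
{"op": "send_rows", "data": {
  "moves": [
    [0, 0, 0, 5, -1, 0, 0],
    [0, 0, 0, 5.5, 0, 0, 0],
    [0, 0, 0, 0, 0, -6, 0],
    [0, 0, 0, 0, 0, -6, 0],
    [0, 0, 0, 0, 0, -4, 0],
    [0, 0, 0, 0, 0, 0, 0]
  ]
}}

```text
time: 8.0
position: [0.5857, 0.0914, 0.324]
tool_rot: [0.437, 0.556, -0.437, 0.556]
ft_force: [0.5, -0.1, -1.0]
gripper_width: 0.0193
```

```bash
python3 look.py 6; python3 - <<'E'
from h import *
import pickle
t,s,w,st=pickle.load(open("c6.pkl","rb"));zoom(w,225,105,75,75,8,"wz6")
E
```

```text
8.0 [0.5857 0.0914 0.324 ] [0.9715 0.237  0.0003] [ 0.5264 -0.0841 -1.043 ] [ 0.2575  0.3511 -0.6002  1.5844  0.2046  1.2694 -0.1359]
```

View pics/wz6.png

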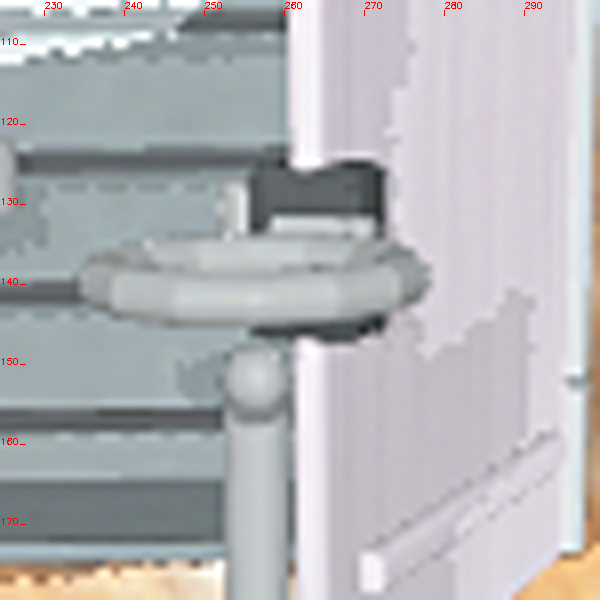

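View pics/sz6.png

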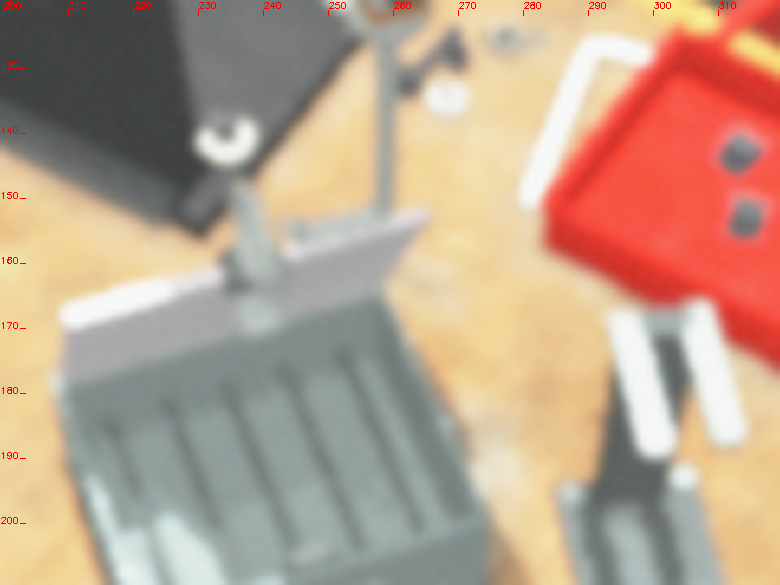

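Request:
{"op": "send_rows", "data": {
  "moves": [
    [0, 0, 0, 0, 0, -4, 0],
    [0, 0, 0, 0, 0, -4, 0],
    [0, 0, 0, 0, 0, -4, 0],
    [0, 0, 0, 0, 0, -4, 0],
    [0, 0, 0, 0, 0, -4, 0]
  ]
}}

```text
time: 8.65
position: [0.5811, 0.1102, 0.3238]
tool_rot: [0.437, 0.556, -0.437, 0.556]
ft_force: [0.3, -0.5, -0.7]
gripper_width: 0.0196
```

Request:
{"op": "send_rows", "data": {
  "moves": [
    [0, 0, 0, 0, 0, -4, 0],
    [0, 0, 0, 0, 0, -4, 0],
    [0, 0, 0, 0, 0, -1, 0],
    [0, 0, 0, 0, 0, 0, 0]
  ]
}}

```text
time: 9.05
position: [0.579, 0.1187, 0.3238]
tool_rot: [0.437, 0.556, -0.437, 0.556]
ft_force: [-0.5, 0.2, -1.2]
gripper_width: 0.0192
```

```bash
python3 look.py 7; python3 - <<'E'
from h import *
import pickle
t,s,w,st=pickle.load(open("c7.pkl","rb"));zoom(w,225,125,75,75,8,"wz7")
E
```

```text
9.05 [0.579  0.1187 0.3238] [ 0.9717  0.236  -0.    ] [-0.4669  0.2003 -1.2403] [ 0.2189  0.3499 -0.6109  1.5885  0.2074  1.2689 -0.1871]
```

View pics/wz7.png

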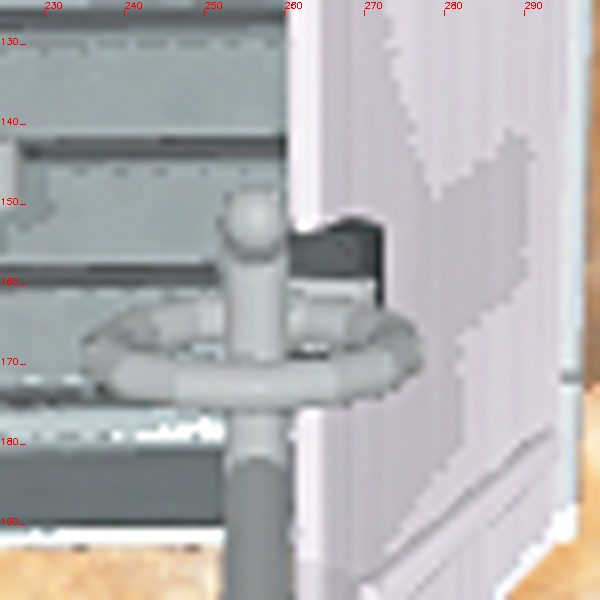

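View pics/sz7.png

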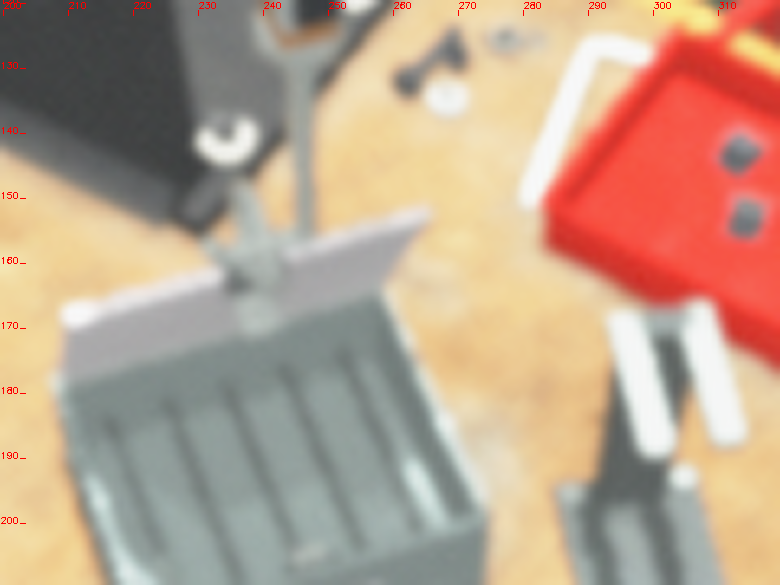

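```bash
python3 - <<'E'
import numpy as np
b=np.arange(1.07,-.2,-.05)
for i in range(len(b)-1): print(i,"a=%.2f"%(b[i+1]+.08), round(-138.4*(np.sin(b[i+1])-np.sin(b[i])),1), round(138.4*(np.cos(b[i])-np.cos(b[i+1])),1))
E
```

```text
0 a=1.10 3.5 -6.0
1 a=1.05 3.8 -5.8
2 a=1.00 4.1 -5.6
3 a=0.95 4.3 -5.4
4 a=0.90 4.6 -5.2
5 a=0.85 4.8 -4.9
6 a=0.80 5.1 -4.7
7 a=0.75 5.3 -4.4
8 a=0.70 5.5 -4.2
9 a=0.65 5.7 -3.9
10 a=0.60 5.9 -3.6
11 a=0.55 6.1 -3.3
12 a=0.50 6.2 -3.0
13 a=0.45 6.4 -2.7
14 a=0.40 6.5 -2.3
15 a=0.35 6.6 -2.0
16 a=0.30 6.7 -1.7
17 a=0.25 6.8 -1.3
18 a=0.20 6.8 -1.0
19 a=0.15 6.9 -0.7
20 a=0.10 6.9 -0.3
21 a=0.05 6.9 0.0
22 a=-0.00 6.9 0.4
23 a=-0.05 6.9 0.7
24 a=-0.10 6.8 1.1
```

Request:
{"op": "send_rows", "data": {
  "moves": [
    [0, 0, 0, 0.5, -4, 0, 0],
    [0, 0, 0, 0.5, -4, 0, 0],
    [0, 0, 0, 0.3, -2, 0, 0],
    [0, 0, 0, 0, 0, 0, 0]
  ]
}}

```text
time: 9.6
position: [0.5691, 0.1161, 0.3227]
tool_rot: [0.437, 0.556, -0.437, 0.556]
ft_force: [1.0, 0.3, -0.5]
gripper_width: 0.0191
```

Request:
{"op": "send_rows", "data": {
  "moves": [
    [0, 0, 0, 1.7, -3, 0, 0],
    [0, 0, 0, 1.8, -3, 0, 0],
    [0, 0, 0, 1.9, -2.9, 0, 0],
    [0, 0, 0, 1.9, -2.9, 0, 0]
  ]
}}

```text
time: 10.0
position: [0.5576, 0.1133, 0.315]
tool_rot: [0.437, 0.556, -0.437, 0.556]
ft_force: [1.5, 0.1, -1.0]
gripper_width: 0.0195
```

Request:
{"op": "send_rows", "data": {
  "moves": [
    [0, 0, 0, 2.0, -2.8, 0, 0],
    [0, 0, 0, 2.1, -2.8, 0, 0],
    [0, 0, 0, 2.1, -2.7, 0, 0],
    [0, 0, 0, 2.2, -2.7, 0, 0]
  ]
}}

```text
time: 10.4
position: [0.547, 0.1107, 0.3066]
tool_rot: [0.437, 0.556, -0.437, 0.556]
ft_force: [1.4, -0.6, -0.5]
gripper_width: 0.0194
```

```bash
python3 look.py 8; python3 - <<'E'
from h import *
import pickle
t,s,w,st=pickle.load(open("c8.pkl","rb"));zoom(w,205,105,95,75,8,"wz8")
E
```

```text
10.4 [0.547  0.1107 0.3066] [0.9718 0.2357 0.    ] [ 1.4245 -0.6299 -0.4663] [ 0.2496  0.2971 -0.6179  1.6925  0.1822  1.2101 -0.1742]
```

View pics/w8.png

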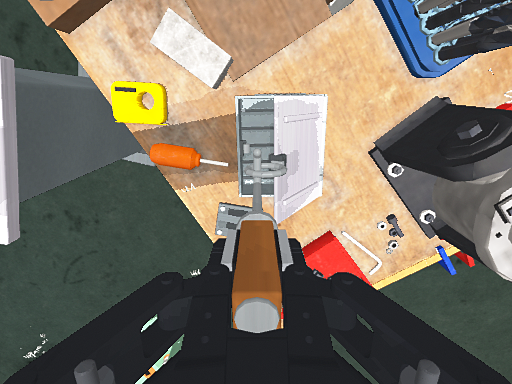

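View pics/sz8.png

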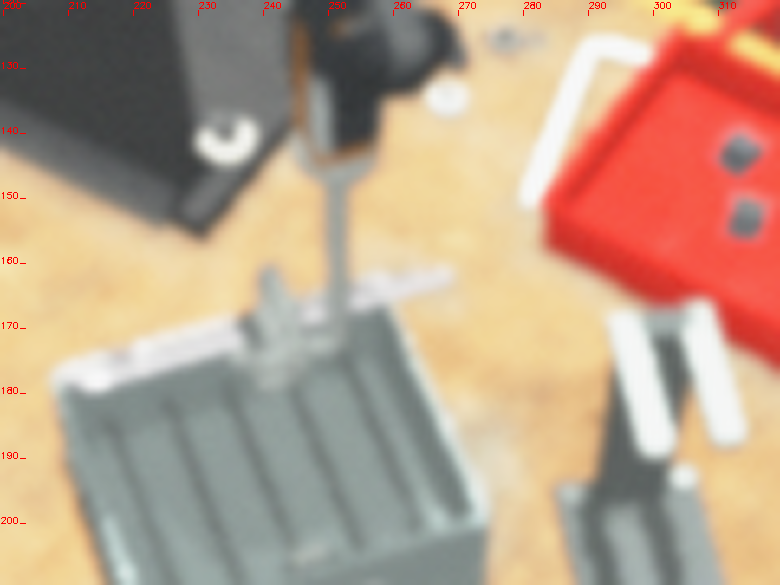

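The flap follows the hook: its free edge moved from side row 152–168 to 163–178. Continuing along the arc.

Request:
{"op": "send_rows", "data": {
  "moves": [
    [0, 0, 0, 2.3, -2.6, 0, 0],
    [0, 0, 0, 2.3, -2.6, 0, 0],
    [0, 0, 0, 2.4, -2.5, 0, 0],
    [0, 0, 0, 2.4, -2.5, 0, 0],
    [0, 0, 0, 2.5, -2.4, 0, 0],
    [0, 0, 0, 2.6, -2.3, 0, 0]
  ]
}}

```text
time: 11.15
position: [0.5325, 0.1072, 0.2921]
tool_rot: [0.437, 0.556, -0.437, 0.556]
ft_force: [2.0, 0.3, -0.2]
gripper_width: 0.0193
```

Request:
{"op": "send_rows", "data": {
  "moves": [
    [0, 0, 0, 2.6, -2.2, 0, 0],
    [0, 0, 0, 2.7, -2.2, 0, 0],
    [0, 0, 0, 2.7, -2.1, 0, 0],
    [0, 0, 0, 2.8, -2.1, 0, 0],
    [0, 0, 0, 2.8, -2.0, 0, 0],
    [0, 0, 0, 2.9, -1.9, 0, 0]
  ]
}}

```text
time: 11.75
position: [0.5204, 0.1043, 0.2756]
tool_rot: [0.437, 0.556, -0.437, 0.556]
ft_force: [2.2, 0.9, -0.2]
gripper_width: 0.0193
```

Request:
{"op": "send_rows", "data": {
  "moves": [
    [0, 0, 0, 2.9, -1.8, 0, 0],
    [0, 0, 0, 3.0, -1.8, 0, 0],
    [0, 0, 0, 3.0, -1.7, 0, 0],
    [0, 0, 0, 3.1, -1.6, 0, 0],
    [0, 0, 0, 3.1, -1.5, 0, 0],
    [0, 0, 0, 3.1, -1.5, 0, 0]
  ]
}}

```text
time: 12.35
position: [0.5108, 0.102, 0.2574]
tool_rot: [0.437, 0.556, -0.437, 0.556]
ft_force: [1.4, -0.4, -0.7]
gripper_width: 0.0197
```

```bash
python3 look.py 9
```

```text
12.35 [0.5108 0.102  0.2574] [0.9718 0.2358 0.    ] [ 1.4057 -0.3617 -0.6909] [ 0.271   0.2698 -0.6191  1.8409  0.1757  1.0856 -0.1753]
```

View pics/w9.png

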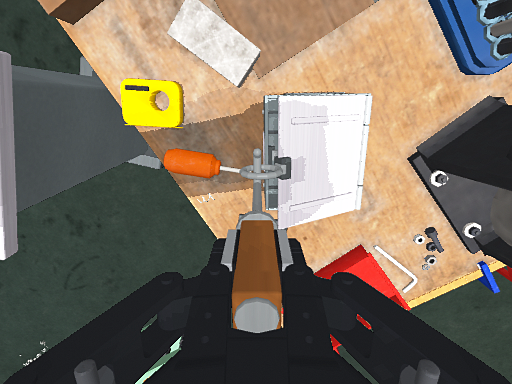

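View pics/sz9.png

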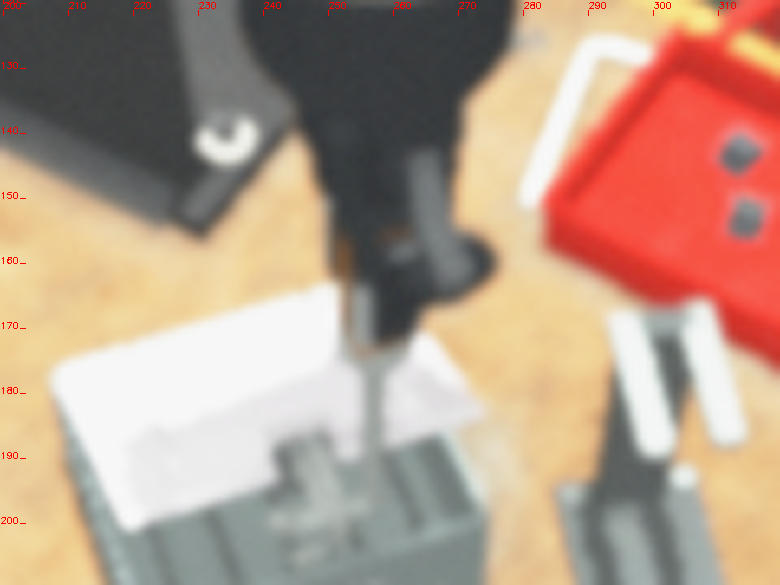

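Request:
{"op": "send_rows", "data": {
  "moves": [
    [0, 0, 0, 3.2, -1.4, 0, 0],
    [0, 0, 0, 3.2, -1.3, 0, 0],
    [0, 0, 0, 3.2, -1.2, 0, 0],
    [0, 0, 0, 3.3, -1.1, 0, 0],
    [0, 0, 0, 3.3, -1.0, 0, 0],
    [0, 0, 0, 3.3, -1.0, 0, 0]
  ]
}}

```text
time: 13.1
position: [0.5041, 0.1003, 0.2378]
tool_rot: [0.437, 0.556, -0.437, 0.556]
ft_force: [0.5, -0.1, -1.1]
gripper_width: 0.0192
```

Request:
{"op": "send_rows", "data": {
  "moves": [
    [0, 0, 0, 3.3, -0.9, 0, 0],
    [0, 0, 0, 3.4, -0.8, 0, 0],
    [0, 0, 0, 3.4, -0.7, 0, 0],
    [0, 0, 0, 3.4, -0.6, 0, 0]
  ]
}}

```text
time: 13.5
position: [0.5011, 0.0996, 0.2243]
tool_rot: [0.437, 0.556, -0.437, 0.556]
ft_force: [0.5, -0.7, -0.4]
gripper_width: 0.0195
```

```bash
python3 look.py 10
```

```text
13.5 [0.5011 0.0996 0.2243] [ 0.9718  0.2357 -0.0001] [ 0.4546 -0.6646 -0.4196] [ 0.2665  0.2892 -0.6133  1.9001  0.1948  1.0115 -0.1933]
```

View pics/sz10.png

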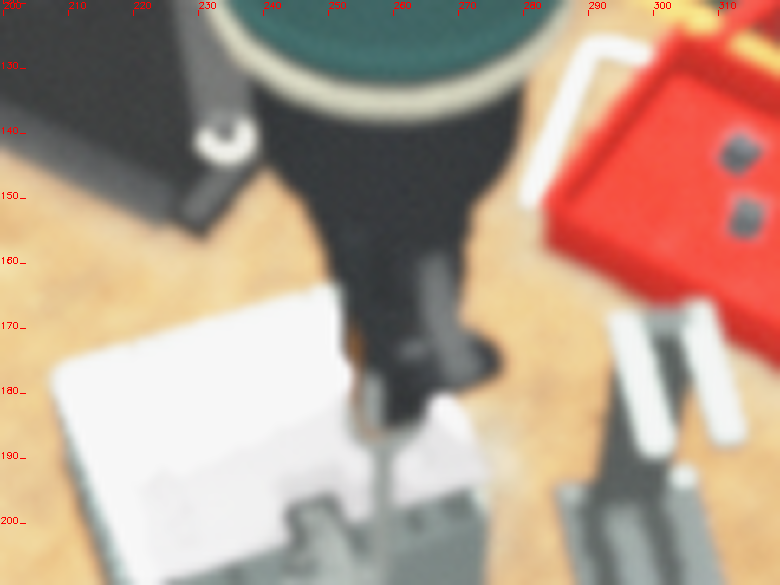

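View pics/w10.png

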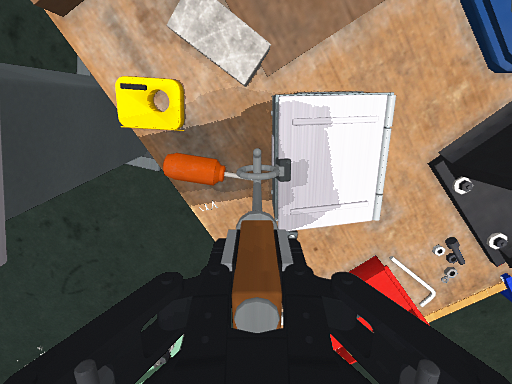

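Request:
{"op": "send_rows", "data": {
  "moves": [
    [0, 0, 0, 3, -0.5, 0, 0],
    [0, 0, 0, 3, -0.4, 0, 0],
    [0, 0, 0, 2, -0.2, 0, 0],
    [0, 0, 0, 2, -0.1, 0, 0]
  ]
}}

```text
time: 14.05
position: [0.5, 0.0994, 0.2144]
tool_rot: [0.437, 0.556, -0.437, 0.556]
ft_force: [0.6, 0.4, -0.7]
gripper_width: 0.0192
```

Request:
{"op": "send_rows", "data": {
  "moves": [
    [0, 0, 0, 2, -0.1, 0, 0],
    [0, 0, 0, 2, 0, 0, 0]
  ]
}}

```text
time: 14.25
position: [0.4999, 0.0993, 0.2104]
tool_rot: [0.437, 0.556, -0.437, 0.556]
ft_force: [-0.2, 0.4, -1.0]
gripper_width: 0.0193
```

Request:
{"op": "send_rows", "data": {
  "moves": [
    [0, 0, 0, 1.5, 0, 0, 0],
    [0, 0, 0, 1.5, 0, 0, 0]
  ]
}}

```text
time: 14.45
position: [0.4999, 0.0994, 0.2075]
tool_rot: [0.437, 0.556, -0.437, 0.556]
ft_force: [-1.0, -1.2, 3.4]
gripper_width: 0.0192
```

Request:
{"op": "send_rows", "data": {
  "moves": [
    [0, 0, 0, 0.7, 0, 0, 0],
    [0, 0, 0, 0, 0, 0, 0]
  ]
}}

```text
time: 14.65
position: [0.5, 0.0994, 0.207]
tool_rot: [0.437, 0.556, -0.437, 0.556]
ft_force: [0.2, -0.2, 2.7]
gripper_width: 0.0194
```

Request:
{"op": "send_rows", "data": {
  "moves": [
    [0, 0, 0, 0.7, 0, 0, 0],
    [0, 0, 0, 0, 0, 0, 0]
  ]
}}

```text
time: 14.85
position: [0.5, 0.0993, 0.2064]
tool_rot: [0.437, 0.556, -0.437, 0.556]
ft_force: [-0.8, -1.0, 4.6]
gripper_width: 0.0194
```

Request:
{"op": "send_rows", "data": {
  "moves": [
    [0, 0, 0, 0.7, 0, 0, 0],
    [0, 0, 0, 0.5, 0, 0, 0]
  ]
}}

```text
time: 15.05
position: [0.5, 0.0993, 0.2052]
tool_rot: [0.437, 0.556, -0.437, 0.556]
ft_force: [-0.1, -0.3, 5.5]
gripper_width: 0.0194
```

Request:
{"op": "send_rows", "data": {
  "moves": [
    [0, 0, 0, 0.7, 0, 0, 0],
    [0, 0, 0, 0.5, 0, 0, 0]
  ]
}}

```text
time: 15.25
position: [0.5, 0.0994, 0.2038]
tool_rot: [0.437, 0.556, -0.437, 0.556]
ft_force: [-0.8, -0.4, 3.6]
gripper_width: 0.0195
```

Request:
{"op": "send_rows", "data": {
  "moves": [
    [0, 0, 0, 0.7, 0, 0, 0],
    [0, 0, 0, 0.5, 0, 0, 0]
  ]
}}

```text
time: 15.45
position: [0.4999, 0.0993, 0.2025]
tool_rot: [0.437, 0.556, -0.437, 0.556]
ft_force: [0.4, -0.2, 2.2]
gripper_width: 0.0192
```

Request:
{"op": "send_rows", "data": {
  "moves": [
    [0, 0, 0, 0.7, 0, 0, 0],
    [0, 0, 0, 0.7, 0, 0, 0]
  ]
}}

```text
time: 15.65
position: [0.4999, 0.0994, 0.201]
tool_rot: [0.437, 0.556, -0.437, 0.556]
ft_force: [-0.0, 0.5, 1.6]
gripper_width: 0.0188
```

Request:
{"op": "send_rows", "data": {
  "moves": [
    [0, 0, 0, 0.7, 0, 0, 0],
    [0, 0, 0, 0.7, 0, 0, 0]
  ]
}}

```text
time: 15.85
position: [0.4999, 0.0993, 0.1996]
tool_rot: [0.437, 0.556, -0.437, 0.556]
ft_force: [0.2, 0.1, -0.1]
gripper_width: 0.0192
```

Request:
{"op": "send_rows", "data": {
  "moves": [
    [0, 0, 0, 0.7, 0, 0, 0],
    [0, 0, 0, 0.7, 0, 0, 0]
  ]
}}

```text
time: 16.05
position: [0.4999, 0.0993, 0.1982]
tool_rot: [0.437, 0.556, -0.437, 0.556]
ft_force: [-0.3, 0.0, -1.1]
gripper_width: 0.0195
```

```bash
python3 look.py 11
```

```text
16.05 [0.4999 0.0993 0.1982] [ 0.9718  0.2358 -0.0002] [-0.3393  0.0448 -1.0623] [ 0.2546  0.3207 -0.604   1.9288  0.2206  0.9577 -0.2155]
```

View pics/sz11.png

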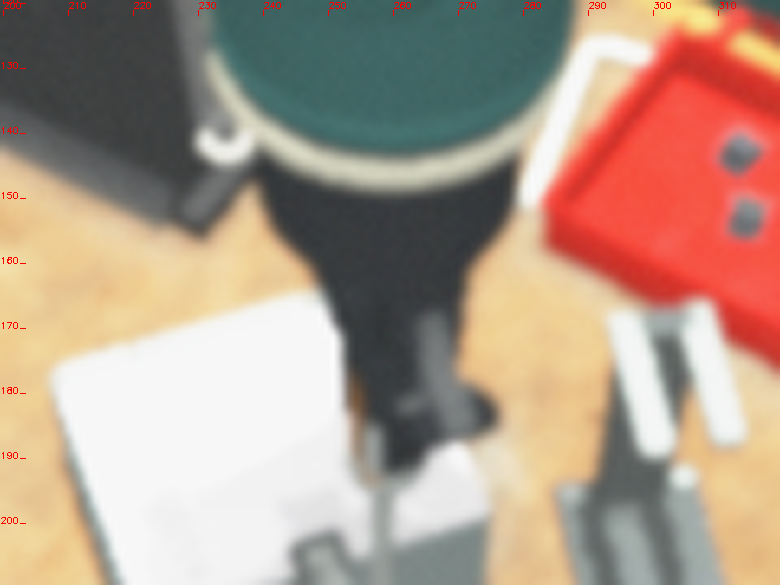

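View pics/w11.png

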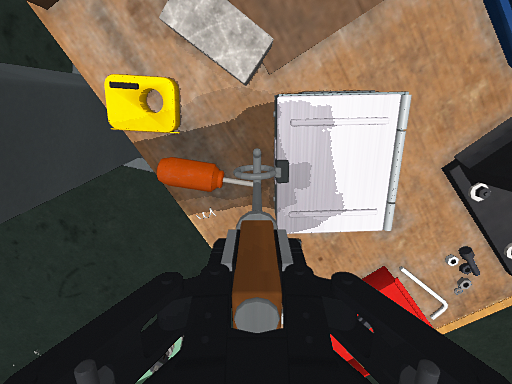

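Request:
{"op": "send_rows", "data": {
  "moves": [
    [0, 0, 0, 1, 0, 0, 0],
    [0, 0, 0, 1, 0, 0, 0]
  ]
}}

```text
time: 16.4
position: [0.4999, 0.0993, 0.1963]
tool_rot: [0.437, 0.556, -0.437, 0.556]
ft_force: [0.5, 0.5, -1.4]
gripper_width: 0.0194
```

Request:
{"op": "send_rows", "data": {
  "moves": [
    [0, 0, 0, 0.7, 0, 0, 0],
    [0, 0, 0, 0.7, 0, 0, 0]
  ]
}}

```text
time: 16.6
position: [0.4999, 0.0994, 0.1949]
tool_rot: [0.437, 0.556, -0.437, 0.556]
ft_force: [-0.2, -0.1, -0.6]
gripper_width: 0.0193
```

Request:
{"op": "send_rows", "data": {
  "moves": [
    [0, 0, 0, 0.7, 0, 0, 0],
    [0, 0, 0, 0.7, 0, 0, 0]
  ]
}}

```text
time: 16.8
position: [0.4999, 0.0994, 0.1935]
tool_rot: [0.437, 0.556, -0.437, 0.556]
ft_force: [0.6, 1.1, -2.1]
gripper_width: 0.0193
```

Request:
{"op": "send_rows", "data": {
  "moves": [
    [0, 0, 0, 0.7, 0, 0, 0],
    [0, 0, 0, 0.7, 0, 0, 0]
  ]
}}

```text
time: 17.0
position: [0.5, 0.0994, 0.1922]
tool_rot: [0.437, 0.556, -0.437, 0.556]
ft_force: [-0.7, -1.1, 3.6]
gripper_width: 0.0194
```

Request:
{"op": "send_rows", "data": {
  "moves": [
    [0, 0, 0, 0.3, 0, 0, 0]
  ]
}}

```text
time: 17.1
position: [0.5001, 0.0994, 0.1921]
tool_rot: [0.437, 0.556, -0.437, 0.556]
ft_force: [-1.5, -0.1, 5.6]
gripper_width: 0.0195
```

Request:
{"op": "send_rows", "data": {
  "moves": [
    [0, 0, 0, 0, 0, 0, 0]
  ]
}}

```text
time: 17.2
position: [0.5001, 0.0994, 0.1922]
tool_rot: [0.437, 0.556, -0.437, 0.556]
ft_force: [-0.6, -0.2, 5.3]
gripper_width: 0.0191
```

Request:
{"op": "send_rows", "data": {
  "moves": [
    [0, 0, 0, 0.3, 0, 0, 0]
  ]
}}

```text
time: 17.3
position: [0.5001, 0.0994, 0.1919]
tool_rot: [0.437, 0.556, -0.437, 0.556]
ft_force: [-1.2, -1.0, 7.0]
gripper_width: 0.0192
```

Request:
{"op": "send_rows", "data": {
  "moves": [
    [0, 0, 0, 0, 0, 0, 0]
  ]
}}

```text
time: 17.4
position: [0.5002, 0.0994, 0.192]
tool_rot: [0.437, 0.556, -0.437, 0.556]
ft_force: [-0.8, -0.7, 7.9]
gripper_width: 0.0194
```

Request:
{"op": "send_rows", "data": {
  "moves": [
    [0, 0, 0, 0.3, 0, 0, 0],
    [0, 0, 0, 0, 0, 0, 0]
  ]
}}

```text
time: 17.6
position: [0.5002, 0.0994, 0.1918]
tool_rot: [0.437, 0.556, -0.437, 0.556]
ft_force: [-2.0, -1.0, 9.1]
gripper_width: 0.0192
```

Request:
{"op": "send_rows", "data": {
  "moves": [
    [0, 0, 0, 0.2, 0, 0, 0],
    [0, 0, 0, 0, 0, 0, 0]
  ]
}}

```text
time: 17.8
position: [0.5003, 0.0994, 0.1917]
tool_rot: [0.437, 0.556, -0.437, 0.556]
ft_force: [-2.5, -1.0, 11.7]
gripper_width: 0.0193
```

Request:
{"op": "send_rows", "data": {
  "moves": [
    [0, 0, 0, 0, 0, 0, 0]
  ]
}}

```text
time: 17.9
position: [0.5003, 0.0994, 0.1917]
tool_rot: [0.437, 0.556, -0.437, 0.556]
ft_force: [-2.7, -0.8, 11.1]
gripper_width: 0.0195
```

Request:
{"op": "send_rows", "data": {
  "moves": [
    [0, 0, 0, 0, 0, 0, 0],
    [0, 0, 0, 0, 0, 0, 0],
    [0, 0, 0, 0, 0, 0, 0],
    [0, 0, 0, 0, 0, 0, 0],
    [0, 0, 0, 0, 0, 0, 0]
  ]
}}

```text
time: 18.4
position: [0.5003, 0.0994, 0.1917]
tool_rot: [0.437, 0.556, -0.437, 0.556]
ft_force: [-2.4, -1.3, 10.3]
gripper_width: 0.0193
```

Request:
{"op": "send_rows", "data": {
  "moves": [
    [0, 0, 0, 0, 0, 0, 0],
    [0, 0, 0, 0, 0, 0, 0],
    [0, 0, 0, 0, 0, 0, 0],
    [0, 0, 0, 0, 0, 0, 0],
    [0, 0, 0, 0, 0, 0, 0]
  ]
}}

```text
time: 18.9
position: [0.5003, 0.0994, 0.1917]
tool_rot: [0.437, 0.556, -0.437, 0.556]
ft_force: [-2.0, -1.9, 10.6]
gripper_width: 0.0193
```

Request:
{"op": "send_rows", "data": {
  "moves": [
    [0, 0, 0, 0, 0, 0, 0],
    [0, 0, 0, 0, 0, 0, 0],
    [0, 0, 0, 0, 0, 0, 0],
    [0, 0, 0, 0, 0, 0, 0],
    [0, 0, 0, 0, 0, 0, 0]
  ]
}}

```text
time: 19.4
position: [0.5003, 0.0994, 0.1917]
tool_rot: [0.437, 0.556, -0.437, 0.556]
ft_force: [-1.8, -1.8, 11.1]
gripper_width: 0.0194
```

```bash
python3 look.py 12;  python3 - <<'E'
from h import *
import pickle
t,s,w,st=pickle.load(open("c12.pkl","rb"));zoom(w,215,130,95,75,8,"wz12");zoom(s,200,160,120,90,6.5,"sz12")
E
```

```text
19.4 [0.5003 0.0994 0.1917] [0.9718 0.2356 0.0008] [-1.8349 -1.7562 11.0582] [ 0.2508  0.3297 -0.601   1.9345  0.2285  0.9438 -0.2222]
```

View pics/sz12.png

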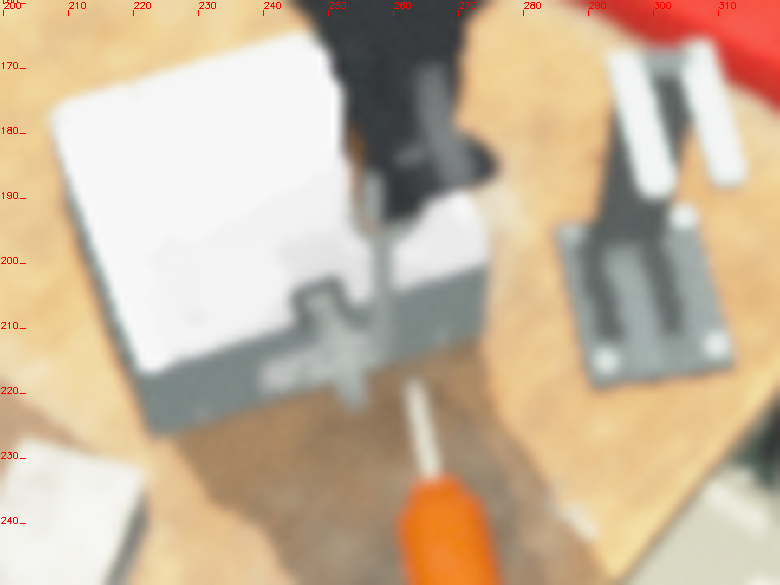

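View pics/wz12.png

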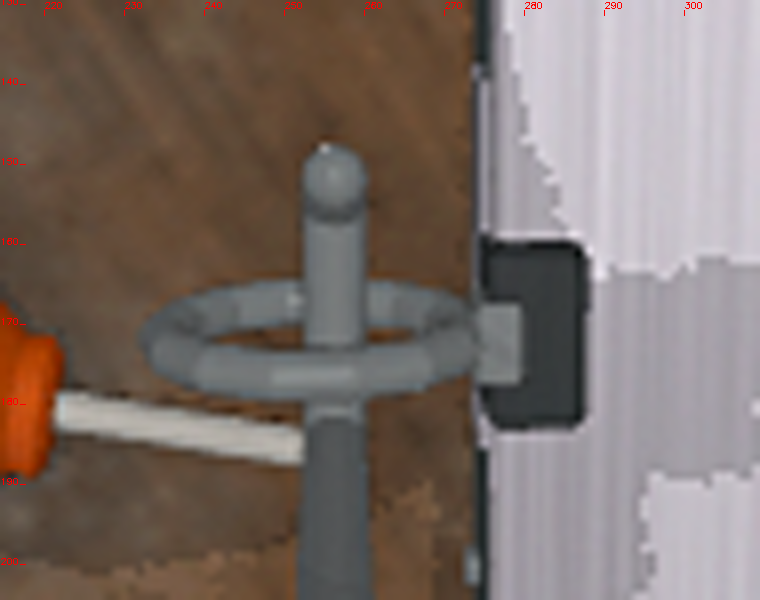

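Request:
{"op": "send_rows", "data": {
  "moves": [
    [0, 0, 0, -0.6, 0, 0, 0],
    [0, 0, 0, -0.8, 0, 0, 0],
    [0, 0, 0, -1.5, 0, 0, 0],
    [0, 0, 0, -2, 0, 0, 0],
    [0, 0, 0, -2.2, 0, 0, 0],
    [0, 0, 0, -2, 0, 0, 0],
    [0, 0, 0, 0, 0, 0, 0]
  ]
}}

```text
time: 20.25
position: [0.5, 0.0994, 0.2004]
tool_rot: [0.437, 0.556, -0.437, 0.556]
ft_force: [0.0, 0.3, -1.2]
gripper_width: 0.0191
```

```bash
python3 look.py 13;  python3 - <<'E'
from h import *
import pickle
t,s,w,st=pickle.load(open("c13.pkl","rb"));zoom(w,215,130,95,75,8,"wz13");zoom(s,200,160,120,90,6.5,"sz13")
E
```

```text
20.25 [0.5    0.0994 0.2004] [0.9718 0.2358 0.0002] [ 0.0396  0.2838 -1.1887] [ 0.2557  0.3178 -0.6049  1.9266  0.2184  0.9618 -0.2136]
```

View pics/wz13.png

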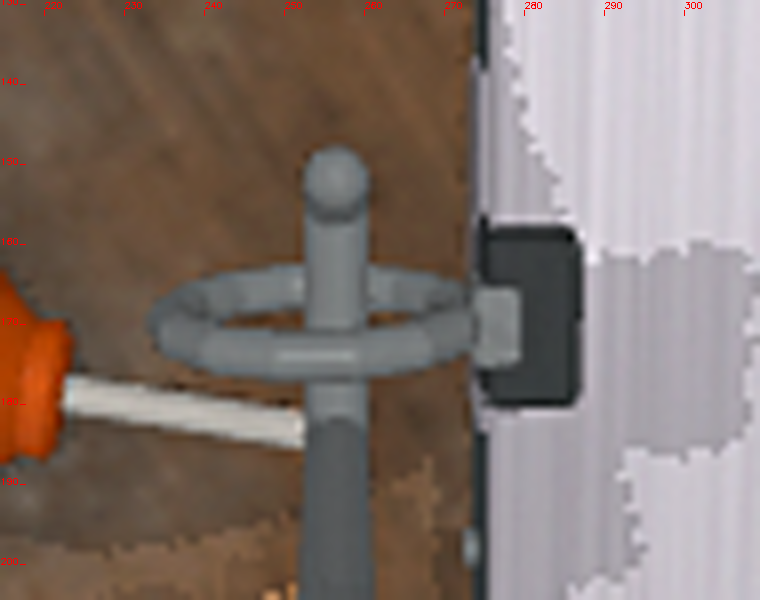

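View pics/sz13.png

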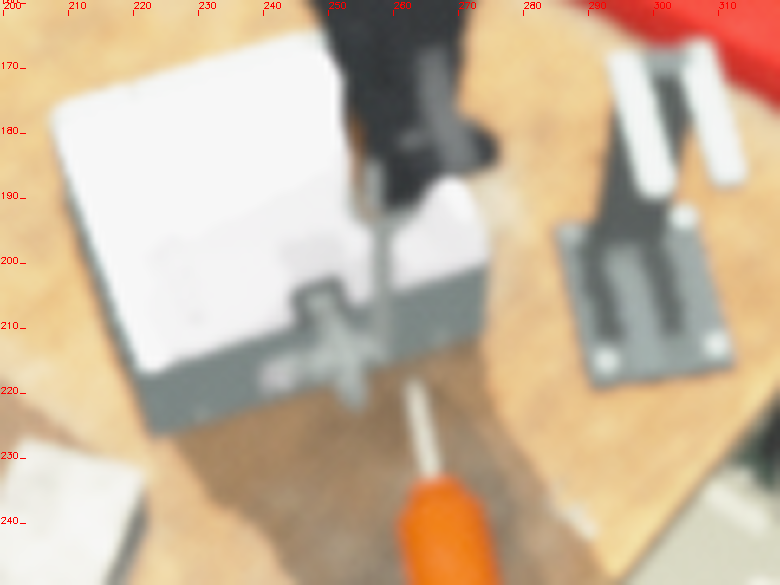

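Request:
{"op": "send_rows", "data": {
  "moves": [
    [0, 0, 0, 0, 0, 3, 0],
    [0, 0, 0, 0, 0, 4, 0],
    [0, 0, 0, 0, 0, 4, 0],
    [0, 0, 0, 0, 0, 4, 0]
  ]
}}

```text
time: 20.8
position: [0.5036, 0.0842, 0.2001]
tool_rot: [0.437, 0.556, -0.437, 0.556]
ft_force: [0.4, 0.3, -0.8]
gripper_width: 0.0198
```

Request:
{"op": "send_rows", "data": {
  "moves": [
    [0, 0, 0, 0, 0, 4, 0],
    [0, 0, 0, 0, 0, 4, 0],
    [0, 0, 0, 0, 0, 4, 0]
  ]
}}

```text
time: 21.1
position: [0.5064, 0.0727, 0.2002]
tool_rot: [0.437, 0.556, -0.437, 0.556]
ft_force: [0.5, 0.3, -1.2]
gripper_width: 0.019
```

Request:
{"op": "send_rows", "data": {
  "moves": [
    [0, 0, 0, 0, 0, 5, 0],
    [0, 0, 0, 0, 0, 5, 0],
    [0, 0, 0, 0, 0, 8, 0],
    [0, 0, 0, 0, 0, 8, 0],
    [0, 0, 0, 0, 0, 4, 0]
  ]
}}

```text
time: 21.6
position: [0.5136, 0.0428, 0.2001]
tool_rot: [0.437, 0.556, -0.437, 0.556]
ft_force: [0.3, 0.4, -1.0]
gripper_width: 0.0193
```

```bash
python3 look.py 14
```

```text
21.6 [0.5136 0.0428 0.2001] [ 0.972   0.2348 -0.0002] [ 0.3407  0.3502 -1.0449] [ 0.3438  0.3242 -0.5778  1.9144  0.2135  0.9638 -0.0958]
```

View pics/w14.png

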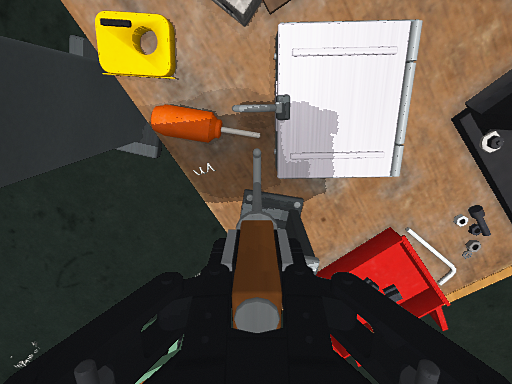

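View pics/s14.png

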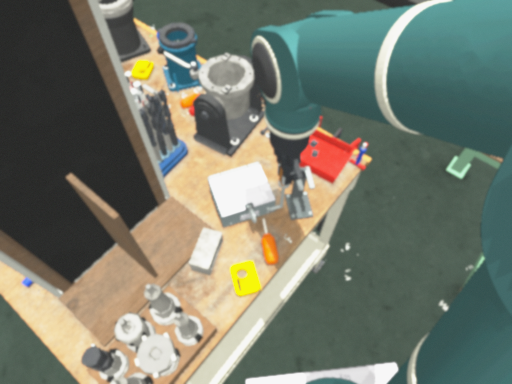

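Request:
{"op": "send_rows", "data": {
  "moves": [
    [0, 0, 0, -20, 0, 0, 0],
    [0, 0, 0, -30, 0, 0, 0],
    [0, 0, 0, -20, -8, 10, 0],
    [0, 0, 0, -10, -12, 15, 0],
    [0, 0, 0, 0, -12, 15, 0],
    [0, 0, 0, 0, -9, 11, 0],
    [0.08, 0, 0, 0, 0, 0, 0],
    [0.09, 0, 0, 0, 0, 0, 0],
    [0, 0, 0, 0, 0, 0, 0]
  ]
}}

```text
time: 22.65
position: [0.4855, -0.015, 0.2802]
tool_rot: [0.483, 0.516, -0.483, 0.516]
ft_force: [0.0, 0.5, -0.8]
gripper_width: 0.0194
```

```bash
python3 - <<'E'
from h import *
np.set_printoptions(precision=4,suppress=True)
s=get_state();r=R.from_quat(s["tool_rot"]);print(s["position"],r.as_matrix())
r0=R.from_quat([0.48285916,  0.51647375, -0.48257895,  0.51693273]);p0=np.array([0.53631131,-0.01275182,  0.16484452])
tgt=p0+r0.apply([-.010,-.05,0])
print((r.inv()*r0).as_rotvec(),r0.inv().apply(tgt-s["position"])*1e3)
snap("wrist","w15")
E
```

```text
[ 0.4855 -0.015   0.2802] [[ 0.      0.9978  0.0666]
 [-0.      0.0666 -0.9978]
 [-1.      0.      0.    ]]
[-0.0013 -0.0002  0.0007] [105.4396   0.7964   1.218 ]
```

View pics/w15.png

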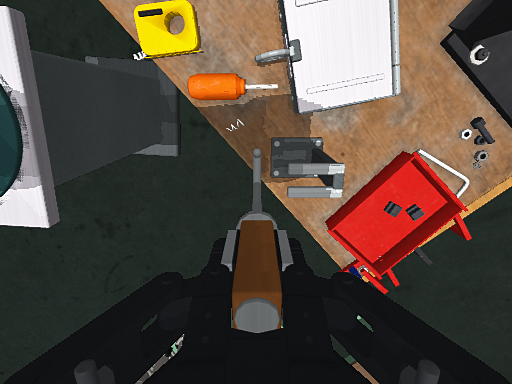

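Request:
{"op": "send_rows", "data": {
  "moves": [
    [0, 0, 0, 25, 0.8, 1.2, 0],
    [0, 0, 0, 30, 0, 0, 0],
    [0, 0, 0, 25, 0, 0, 0],
    [0, 0, 0, 15, 0, 0, 0],
    [0, 0, 0, 9.5, 0, 0, 0],
    [0, 0, 0, 0, 0, 0, 0]
  ]
}}

```text
time: 23.3
position: [0.486, -0.0162, 0.1749]
tool_rot: [0.482, 0.518, -0.482, 0.517]
ft_force: [-0.3, 0.1, -0.6]
gripper_width: 0.019
```

```bash
python3 look.py 16; python3 - <<'E'
from h import *
import pickle
t,s,w,st=pickle.load(open("c16.pkl","rb"));zoom(s,260,120,100,110,5.4,"sz16");zoom(w,215,130,120,95,6.5,"wz16")
E
```

```text
23.3 [ 0.486  -0.0162  0.1749] [ 0.9976  0.0699 -0.0015] [-0.2947  0.0931 -0.6083] [ 0.4277  0.3004 -0.5297  2.0041  0.1933  0.8871 -0.1356]
```

View pics/wz16.png

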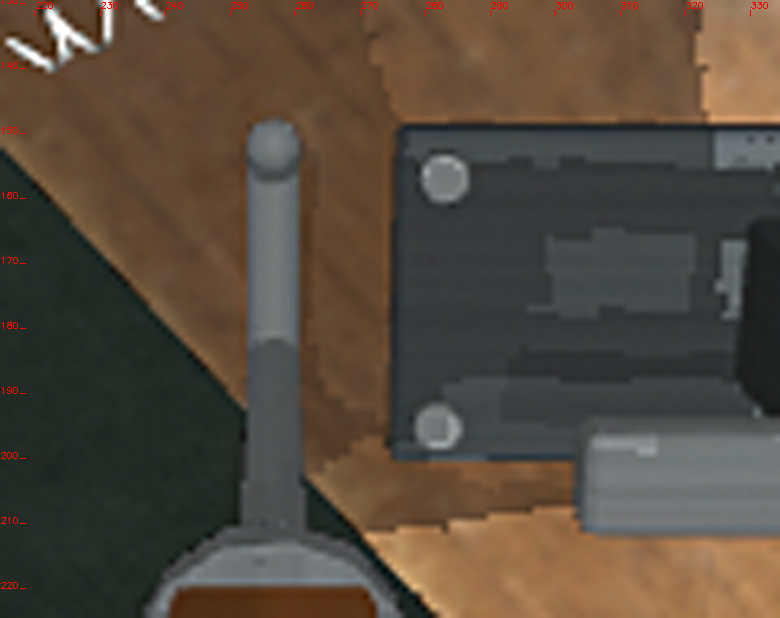

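View pics/sz16.png

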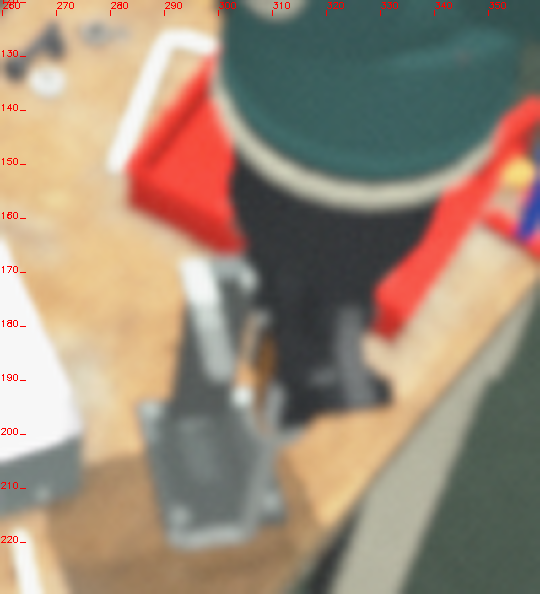

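Request:
{"op": "send_rows", "data": {
  "moves": [
    [0, 0, 0, 0, 8, 0, 0],
    [0, 0, 0, 0, 8, 0, 0],
    [0, 0, 0, 0, 8, 0, 0],
    [0, 0, 0, 0, 6, 0, 0]
  ]
}}

```text
time: 23.85
position: [0.5174, -0.0143, 0.1758]
tool_rot: [0.483, 0.517, -0.483, 0.517]
ft_force: [-0.3, 0.6, -1.3]
gripper_width: 0.0198
```

Request:
{"op": "send_rows", "data": {
  "moves": [
    [0, 0, 0, 0, 6, 0, 0],
    [0, 0, 0, 0, 6, 0, 0],
    [0, 0, 0, 0, 5, 0, 0],
    [0, 0, 0, 0, 3, 0, 0],
    [0, 0, 0, 0, 0, 0, 0]
  ]
}}

```text
time: 24.35
position: [0.5365, -0.0129, 0.1756]
tool_rot: [0.483, 0.517, -0.483, 0.517]
ft_force: [-1.7, 0.3, -0.8]
gripper_width: 0.0193
```

Request:
{"op": "send_rows", "data": {
  "moves": [
    [0, 0, 0, 4, 0, 0, 0],
    [0, 0, 0, 4, 0, 0, 0],
    [0, 0, 0, 0, 0, 0, 0]
  ]
}}

```text
time: 24.65
position: [0.5358, -0.0131, 0.167]
tool_rot: [0.482, 0.517, -0.483, 0.516]
ft_force: [-0.9, 1.2, -1.8]
gripper_width: 0.0191
```

```bash
python3 look.py 17; python3 - <<'E'
from h import *
import pickle
t,s,w,st=pickle.load(open("c17.pkl","rb"));zoom(s,260,120,100,110,5.4,"sz17");zoom(w,215,130,120,95,6.5,"wz17")
E
```

```text
24.65 [ 0.5358 -0.0131  0.167 ] [ 0.9977  0.0679 -0.0011] [-0.9345  1.1578 -1.7839] [ 0.3834  0.3965 -0.5091  1.8948  0.2403  0.9116 -0.1733]
```

View pics/w17.png

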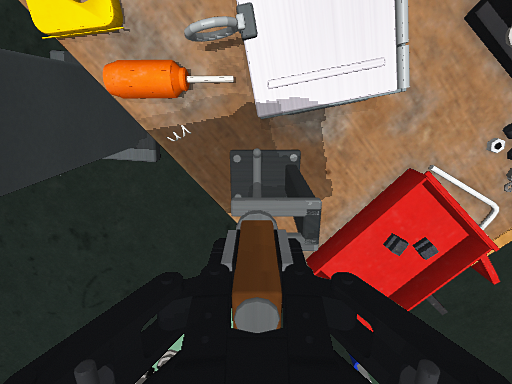

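Request:
{"op": "send_rows", "data": {
  "moves": [
    [0, 0, 0, 1, 0.5, 0, 0],
    [0, 0, 0, 1, 0, 0, 0],
    [0, 0, 0, 0, 0, 0, 0]
  ]
}}

```text
time: 25.1
position: [0.5367, -0.013, 0.1656]
tool_rot: [0.483, 0.517, -0.483, 0.517]
ft_force: [-0.2, -0.2, -2.3]
gripper_width: 0.0193
```

Request:
{"op": "send_rows", "data": {
  "moves": [
    [0, 0, 0, 0.5, 0, 0, 0],
    [0, 0, 0, 0, 0, 0, 0]
  ]
}}

```text
time: 25.3
position: [0.5368, -0.013, 0.1651]
tool_rot: [0.483, 0.517, -0.483, 0.517]
ft_force: [0.9, 0.0, -1.3]
gripper_width: 0.0195
```

Request:
{"op": "send_rows", "data": {
  "moves": [
    [0, 0, 0, 0.4, 0, 0, 0],
    [0, 0, 0, 0, 0, 0, 0]
  ]
}}

```text
time: 25.5
position: [0.5368, -0.013, 0.1649]
tool_rot: [0.483, 0.517, -0.483, 0.517]
ft_force: [-0.2, -0.0, 0.5]
gripper_width: 0.0196
```

Request:
{"op": "send_rows", "data": {
  "moves": [
    [0, 0, 0, 0.4, 0, 0, 0],
    [0, 0, 0, 0, 0, 0, 0]
  ]
}}

```text
time: 25.7
position: [0.5369, -0.013, 0.1648]
tool_rot: [0.483, 0.517, -0.483, 0.517]
ft_force: [-3.8, 0.8, 8.8]
gripper_width: 0.0194
```

Seated. Backing off slightly, then checking before opening.

Request:
{"op": "send_rows", "data": {
  "moves": [
    [0, 0, 0, -0.3, 0, 0, 0],
    [0, 0, 0, 0, 0, 0, 0]
  ]
}}

```text
time: 25.9
position: [0.5368, -0.013, 0.1648]
tool_rot: [0.483, 0.517, -0.483, 0.517]
ft_force: [-1.7, -0.8, 5.8]
gripper_width: 0.0194
```

```bash
python3 - <<'E'
from h import *
w=snap("wrist");s=snap("side");zoom(s,260,120,100,110,5.4,"sz18");zoom(w,215,130,120,125,4.8,"wz18")
E
```

```text
(no output)
```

View pics/wz18.png

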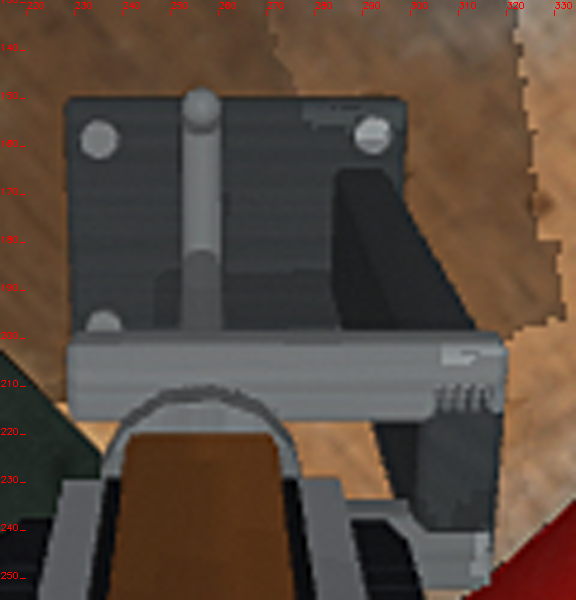

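View pics/sz18.png

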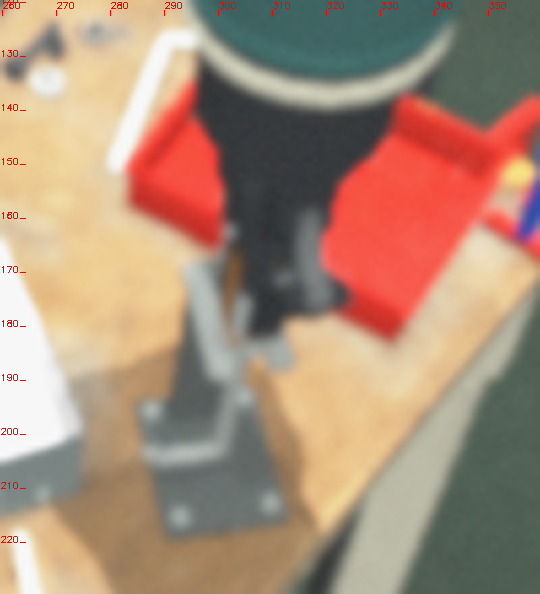

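Collar sits on the prongs with the shaft in the slot, the same as at the start. Releasing, then rising straight up.

Request:
{"op": "send_rows", "data": {
  "moves": [
    [0, 0, 0, -0.3, 0, 0, 8],
    [0, 0, 0, 0, 0, 0, 30],
    [0, 0, 0, 0, 0, 0, 50],
    [0, 0, 0, 0, 0, 0, 80],
    [0, 0, 0, 0, 0, 0, 100],
    [0, 0, 0, 0, 0, 0, 100],
    [0, 0, 0, 0, 0, 0, 100],
    [0, 0, 0, 0, 0, 0, 100]
  ]
}}

```text
time: 26.8
position: [0.5368, -0.013, 0.165]
tool_rot: [0.483, 0.517, -0.483, 0.517]
ft_force: [0.2, 0.4, -0.2]
gripper_width: 0.0856
```

Request:
{"op": "send_rows", "data": {
  "moves": [
    [0, 0, 0, -10, 0, 0, 100],
    [0, 0, 0, -20, 0, 0, 100],
    [0, 0, 0, -30, 0, 0, 100],
    [0, 0, 0, -30, 0, 0, 100],
    [0, 0, 0, -30, 0, 0, 100],
    [0, 0, 0, -20, -10, 20, 100],
    [0, 0, 0, 0, -20, 30, 100],
    [0, 0, 0, 0, -20, 30, 100],
    [0, 0, 0, 0, -20, 30, 100],
    [0, 0, 0, 0, 0, 0, 100]
  ]
}}

```text
time: 27.8
position: [0.4725, -0.1314, 0.3058]
tool_rot: [0.484, 0.515, -0.485, 0.516]
ft_force: [-0.2, -0.2, -0.2]
gripper_width: 0.0855
```

```bash
python3 look.py 19; python3 - <<'E'
from h import *
import pickle
t,s,w,st=pickle.load(open("c19.pkl","rb"));zoom(s,200,140,120,90,6.5,"sz19");zoom(t,205,140,120,90,6.5,"tz19")
E
```

```text
27.8 [ 0.4725 -0.1314  0.3058] [ 0.998   0.0625 -0.0002] [-0.1828 -0.2344 -0.234 ] [ 0.6361  0.1407 -0.4697  1.8516  0.0707  1.1652  0.205 ]
```

View pics/tz19.png

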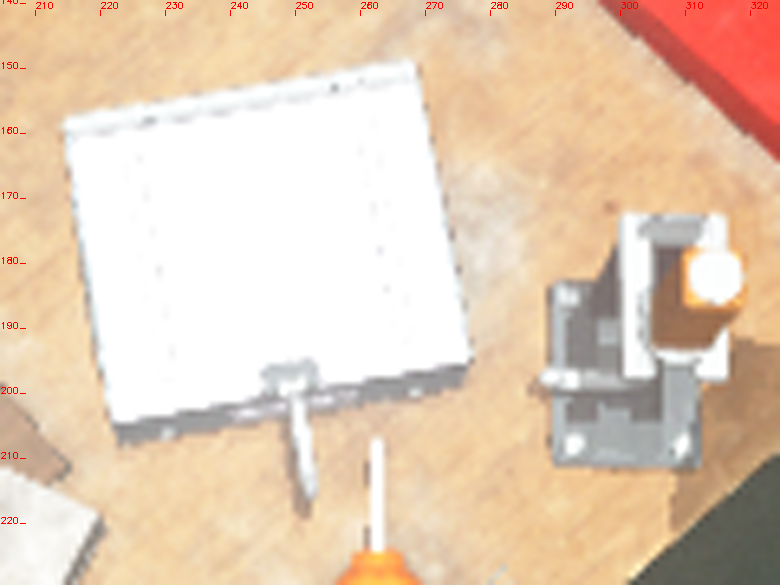

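View pics/sz19.png

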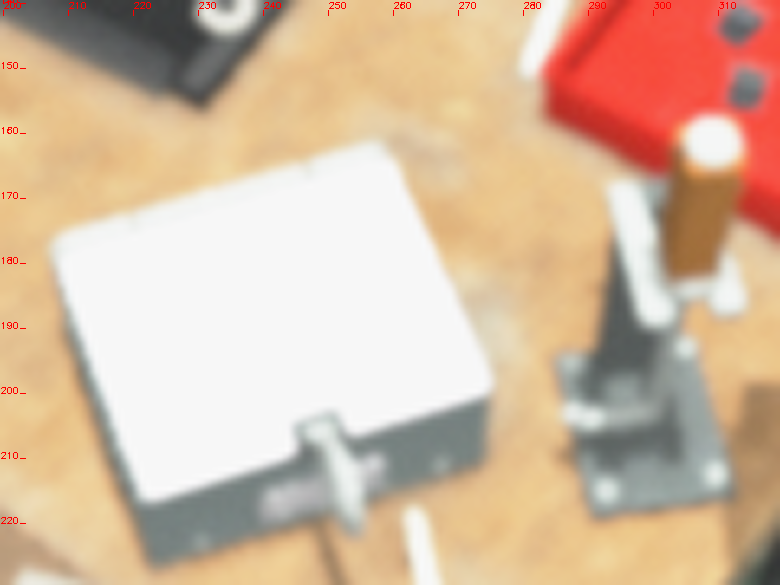

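View pics/s19.png

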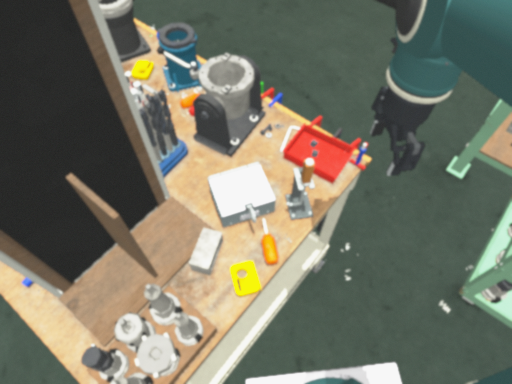

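View pics/w19.png

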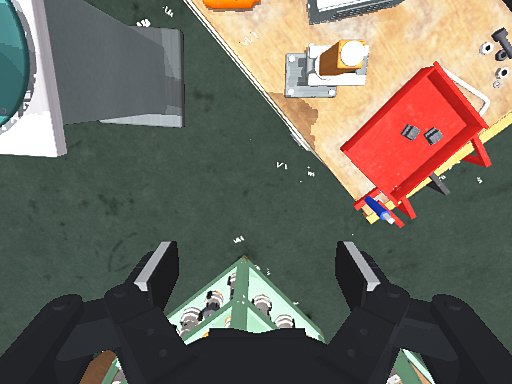

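```bash
python3 -c "
from rig import hand_in
print(hand_in())"
```

```text
the job is handed in; nothing more can be done
None
```

I took the hook pole from its stand and hooked it into the flap's ring. I swung the flap down through the catch until it met the stop. The job was handed in at about 28 s.

- **Catch:** the pull at the catch peaked at about 6.6 N at the ring, with about 1.1 N added for the pole's weight. It then fell to zero as the flap snapped shut.
- **Seal:** I held about 11.5–12.5 N of downward pull for about 1.6 s. Readings stayed well below 20 N. They came only at the end of each move, so a short spike in between would not have shown.
- **Unhooking and hanging:** the pole came out of the ring with no measurable force. It hangs in its fork again, and on setting it down I pressed the stand with a brief 9–10 N.

**Last checks:** the final pictures show the flap flush with the box's front edge. The pole stands upright at the same pixels as at the start: (313,182) in the top view and (307,162) in the side view. The driver, case and block look unmoved, and the gripper is open and clear. None of the final checks failed. The camera views disagreed by up to about 3 mm on the handle, and by up to about 13 mm on the ring's height. I settled both from closer looks before gripping and hooking.

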